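Clamp a specimen block in the loading fixture

TASK

Load the specimen block with the square-cornered resin top into the pocket of the clamping fixture, fully home, and let go of it. Then pull the sprung knob up just clear of its notch (do not haul it to its end stop), swing it clockwise to the next notch and feel for that notch without forcing the knob against it, so that the knob snaps down and its foot clamps the block. Let go, and leave the other things on the bench where they are.

Things in the scene. Friction and masses are not known exactly. Their poses are not given: they have to be found in the camera images.
- block_center (a point): centre (half-way up) of the loose specimen block, 50 g: white plastic carrier plate 56 (x) x 36 (y) x 8 mm thick with a hard amber resin cuboid 32 (x) x 24 (y) x 26 mm tall centred on it; 34 mm tall in all, so this point is 17 mm above its underside. Grip it across the resin's 24 mm width (along its y axis), with the fingertips just above the carrier plate. It is the same after a half turn. It stands on the bench, upright
- holder: fixed clamping fixture: white plinth 190 x 120 x 25 mm with an aluminium plate 170 x 100 x 20 mm on it, top face 45 mm above the bench. Origin on the bench right under the centre of the pocket; x points from the pocket to the knob, z up. The plate runs from x = -45 to +125 mm, y = +-50 mm
- pocket (a point): centre of the floor of the rectangular pocket, 7 mm below the plate's top face, 38 mm above the bench; mouth 58.5 (along holder x) x 38.5 mm with a 1.5 mm chamfer; the block's carrier lies in it, long side along holder x, either way round, and then stands 1 mm proud of the plate. Seated, the block's centre is 55 mm above the bench
- knob_axis (a point): point on the knob's vertical axis at the level of the plate's top face, 80 mm from the pocket's centre along holder x
- knob_grip (a point): centre of the knob's upright black grip bar, 42 (along this frame's x) x 12 (y) x 28 mm tall, on the knob's axis; 34 mm above the plate's top (79 mm above the bench) when the knob is down at the start; it rises and turns with the knob. Its x axis points along the bar, towards the clamp arm; pinch the bar across its y. Nothing stands beside the bar down to 14 mm below this point; below that are a disc 26 mm across, the arm and the ring
- clamp_foot (a point): underside of the steel foot at the end of the clamp arm, 55 mm out from the knob's axis; foot 10 x 12 mm, arm 12 mm wide and at most 9 mm tall. At the start it points clear of the pocket; when clamped it stands on the free end of the block's carrier plate, 25 mm from the pocket's centre
- swing_clamp: the part that turns and lifts: grip bar, clamp arm and, opposite the arm, a 5 mm wide square key (the pin) that lies in a notch of the ring. Origin on the knob's axis, level with the plate's top when down; x towards the foot
- index_ring: fixed dark notched ring round the knob on the side away from the pocket, radii 21 to 31 mm, 8 mm tall, with straight-sided notches 7 mm wide; includes the notch the pin starts in and one 60 deg anticlockwise of it, not to be used. The notch to use lies clockwise, in a separate dark piece (7.5 mm tall) that is set differently on every fixture
- plunger (a joint): how far the knob is pulled up (m): 0 down, 0.016 end stop. Spring pulls down, 7.7 N at 0 rising 0.35 N per mm (moving parts weigh 1.5 N more). The pin clears the ring above 0.0080; from about 0.0145 the knob is being hauled on its end stop. With the pin resting on top of the ring it reads 0.006 to 0.0075, dropped in the new notch with the foot on a seated block about 0.001
- knob (a joint): turn of the knob (rad): 0 in the starting notch, growing CLOCKWISE seen from above; the foot moves towards the pocket. The clamping notch is at 1.05 nominally but anywhere from 0.85 to 1.25 (not measured): find it by feel. The pin drops only within about 0.04 rad of it. Fingers round the bar but 3 to 4 mm wider than it still turn the knob while its spring presses the pin on the ring, so it drops by itself when it comes over the notch
- round_block: bystander: the same white carrier but with a ROUND amber resin cylinder (26 mm diameter) on it; origin at centre of underside
- jar: bystander: small closed jar, 48 mm diameter, 60 mm tall; origin at centre of underside
- amber_bottle: bystander: amber bottle, 60 mm diameter, 130 mm tall; origin at centre of underside
- brush: bystander: small brush lying flat near the back; origin on its underside
- slide_box: bystander: flat slide box 90 x 180 x 30 mm near the back; origin at centre of underside
- dish: bystander: shallow open glass dish, 90 mm across, 15 mm tall; origin at centre of underside
- timer: bystander: flat bench timer 60 x 75 x 18 mm; origin at centre of underside
Things that resemble listed ones, but are neither listed nor needed, are in the scene too. Leave any turquoise look-alike of the holder alone. Leave any blue look-alike of the part that bears block_center alone.

How it is judged:
By the outcome, as a careful person would: the job done as asked, in the order asked, and still so for the second after the job is handed in, with the robot touching nothing.
It also fails if it takes over 67 s, if anything falls off the work surface, if the arm or the gripper's body presses on something with over 40 N, if the wrist force passes 120 N, or if a joint passes its speed limit or range.

ROBOT

A 6-joint arm with a two-finger parallel gripper is mounted at the origin on the work surface. World frame = base frame: x ahead of the robot, y to its left, z up, the work surface at z = 0. Lengths are in m, angles in rad, forces in N, time in s.
With the tool pointing down it reaches from about 0.3 to 0.775 m from the base axis. Payload 14.6 kg.
Tool frame: the origin (TCP) lies at the very end of the fingers, on their centre line; the grasp point (between the pads) lies 19 mm behind it; y points along the fingers, z is the direction in which the jaws open and shut, and the axes are right-handed (so a half turn about y gives the same grasp; the last joint's range is limited). The gripper opens to 94 mm and grips with 3 to 60 N. Pads are 16 mm wide; open, the fingers measure 119 mm over their backs; the gripper's body (75 mm by 177 mm) begins 78 mm behind the grasp point.
Start: joints at [1.143, 0.3, 1.521, -0, 1.321, -0.067], TCP at [0.194, 0.515, 0.168] pointing down, gripper open.
Joint ranges: [-3.03, 3.03], [-0.79, 2.21], [0.23, 2.52], [-1.04, 4.18], [0, 3.07], [-2.55, 2.55]. Speed limits (rad/s): [2.22, 2.22, 2.57, 3.14, 3.14, 3.14].

INTERFACE

Orientations are given as [roll, pitch, yaw] about the fixed x, y, z axes, in that order (R = Rz(yaw) Ry(pitch) Rx(roll)).
In Python, from station import get_obs, camera, job gives the robot as it stands.
- The arm moves only by the tool step_arm, never from a script. Its argument "targets" is a list of rows, each a list of 6 numbers: the shift along the tool's x, y, z in mm, then the turn, a rotation vector about the tool's x, y, z in degrees. In form: [[dx, dy, dz, rx, ry, rz], ...]. A call has 1 to 12 rows; each row shifts and turns the commanded pose from where the row before left it, along the tool's axes as they then stand; what a row does not reach is not made up. A row lasts 1/8 s, in which the tool goes at most 62.5 mm and 10.7 degrees, less where a joint would pass 70% of its speed; a pose out of reach is approached as far as the arm can. A call is refused whole if a number of a shift passes 62.5 or a number of a turn 10.7, either way. A call with a gripper value outside its range is refused whole. "gripper" is the opening, from -1 (shut) to 1 (fully open), set as the call begins (left out, the last holds). The fingers move at their own pace and stop on an object; "squeeze" is the grip in N (left out, the last holds). Time passes only in rows, so rows that do not move let the fingers close. It gives the time, the measured TCP pose, the force and the opening at its end, in the units of the state.
- get_obs(): the state, without advancing time (a new reading comes with each control period).
- camera(name): name is "side" or "top"; returns a dict with "pixels" (384x512x3 uint8, red, green, blue), "intrinsics" (3x3 intrinsics, pixels), "R" (3x3) and "t" (3): a world point X has camera coordinates R X + t. Camera axes: x right, y down, z forward; pixel columns grow to the right and rows downward; lengths in m; the calibration is good to about 2 mm. A picture is of the moment at which its call begins. There is no depth.
- job.hand_in(): hands the job in, once; it reports no verdict.
The state is a dict: "time_s": time; "qpos": joint angles; "joint_vel": joint speeds; "tau": joint torques, N m; "ee_pos": TCP position; "eef_rot": TCP orientation; "force": force on the tool from outside, world axes, zero at the start; "moment": the same for the moment, N m; "grip_width": finger opening in m.
Only numpy, scipy, OpenCV 4.12 (cv2) and the standard library are available. Lean on these libraries where they do the work, as an engineer would, in place of code of your own. Each camera call takes 0.05 s, during which the arm holds its last target.

## Working session

There is one attempt and no reset: what is moved stays moved. The work goes in short steps, Python scripts to look and compute and a tool call to move; the robot and the scene stay as the last step left them, time stands still between calls to the robot, and variables do not carry over. Pictures are saved under pics/ and viewed, and the job is handed in when it is done.

Besides the shell and the picture viewer there is one more tool, called by a JSON object that holds its "api" and its "payload", one argument or row to a line. step_arm: Moves the arm, as the interface text tells. Its arguments: {"type":"object","properties":{"targets":{"type":"array","items":{"type":"array","items":{"type":"number"}}},"gripper":{"type":"number"},"squeeze":{"type":"number"}},"required":["targets"]}

```bash
ls; mkdir -p pics
python3 - <<'E'
from station import get_obs,camera
import cv2,pickle
o=get_obs();print(o)
for n in("side","top"):
    c=camera(n);pickle.dump(c,open(f'pics/{n}0.pkl','wb'))
    cv2.imwrite(f'pics/{n}0.png',cv2.resize(c['pixels'][:,:,::-1],(800,600),interpolation=cv2.INTER_CUBIC))
    print(n,c['intrinsics'],c['R'],c['t'])
E
```

```text
pics
{'time_s': 0.0, 'qpos': array([ 1.14337847e+00,  3.00476119e-01,  1.52159438e+00,  2.12559150e-05,
        1.32070967e+00, -6.65954990e-02]), 'joint_vel': array([ 0.00154916,  0.00179628,  0.00157604,  0.00111246,  0.00087722,
       -0.00111021]), 'tau': array([ 2.11493621e-03, -5.31814098e+01, -3.52730799e+01,  7.08700041e-02,
        2.45360413e-02, -3.86309353e-05]), 'ee_pos': array([0.19403764, 0.51429843, 0.16767798]), 'eef_rot': array([-1.57197984e+00,  9.95672063e-05, -3.60827689e-01]), 'force': array([-0.19133341,  0.35775906, -0.141205  ]), 'moment': array([-0.02687627, -0.02568789,  0.01731649]), 'grip_width': 0.09367005081305733}
side [[418.59736224   0.         261.88801864]
 [  0.         418.59736224 188.4472421 ]
 [  0.           0.           1.        ]] [[ 0.93025887 -0.3663211  -0.02067075]
 [-0.23093045 -0.54079865 -0.80883122]
 [ 0.28511323  0.75719593 -0.58767744]] [-0.55252049  0.15761769  1.17783371]
top [[468.86955681   0.         255.976838  ]
 [  0.         468.86955681 194.93358316]
 [  0.           0.           1.        ]] [[-0.01299146 -0.99980387 -0.01494833]
 [-0.99819096  0.01384526 -0.0585074 ]
 [ 0.05870289  0.0141612  -0.99817505]] [-0.06669301  0.55160896  1.18029045]
```

View pics/side0.png

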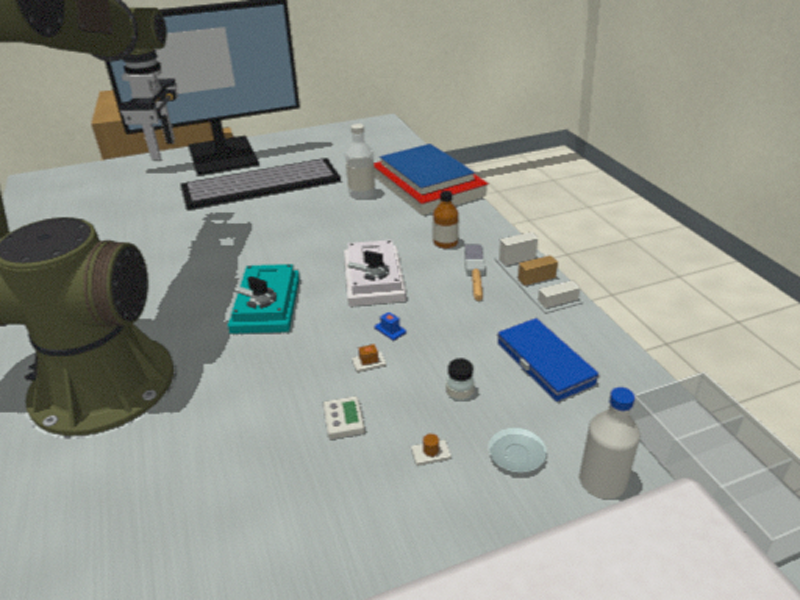

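View pics/top0.png

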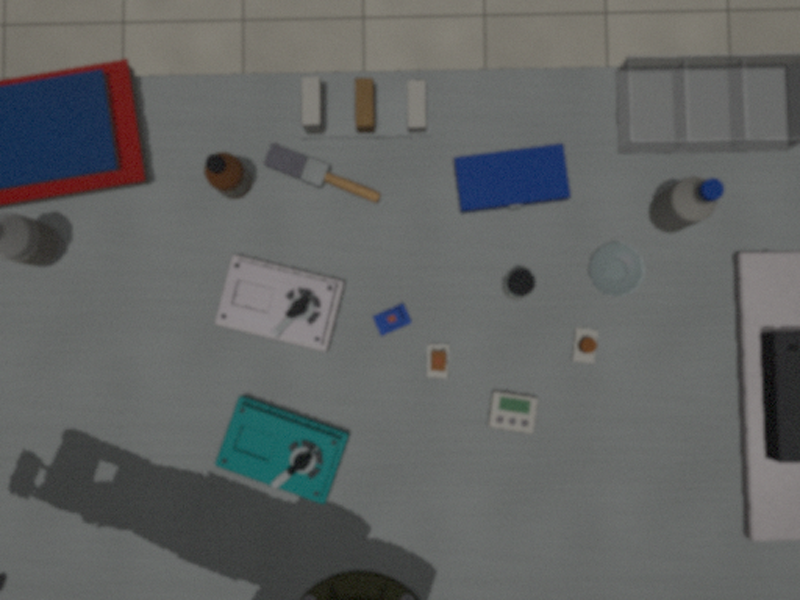

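The side view shows the white fixture at about (375,270), the turquoise look-alike at (262,298) and the blue look-alike at (390,325). There are two amber candidates: a square-topped one at side (369,355) / top (438,361), and a round one at side (431,447) / top (586,344). The one at top (438,361) fits the description, so I'll enlarge crops to confirm.

Run:
```python
import cv2,pickle,numpy as np
t=pickle.load(open('pics/top0.pkl','rb'))['pixels'][:,:,::-1]
s=pickle.load(open('pics/side0.pkl','rb'))['pixels'][:,:,::-1]
def crop(im,x0,y0,w,h,k): return cv2.convertScaleAbs(cv2.resize(im[y0:y0+h,x0:x0+w],None,fx=k,fy=k,interpolation=cv2.INTER_CUBIC),alpha=1.4)
cv2.imwrite('pics/hold_top.png',crop(t,130,150,100,75,8))
a=crop(t,260,205,50,45,8);b=crop(t,355,200,50,45,8)
c=crop(s,215,210,50,30,8);d=crop(s,255,270,50,30,8)
cv2.imwrite('pics/blocks.png',np.vstack([np.hstack([a,b]),np.hstack([c,d])]))
cv2.imwrite('pics/hold_side.png',crop(s,210,145,60,55,10))
```

```text
(no output)
```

View pics/hold_top.png

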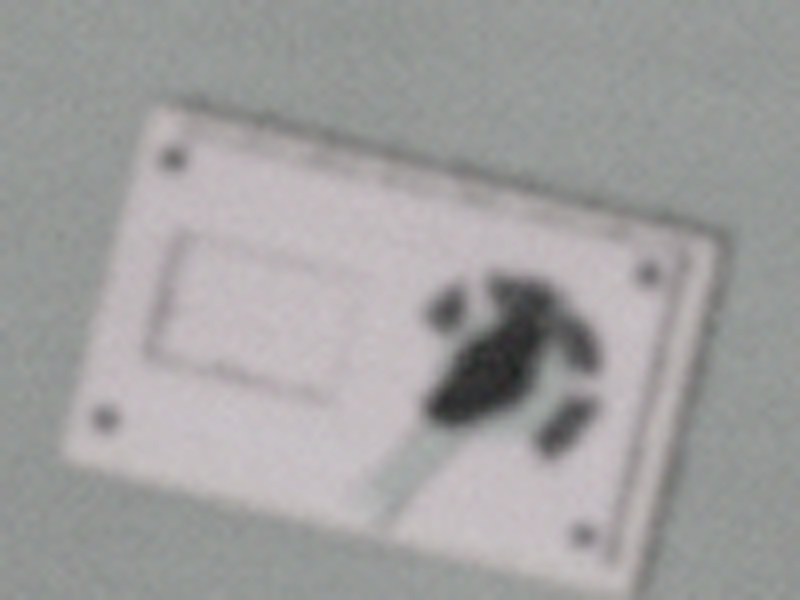

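View pics/blocks.png

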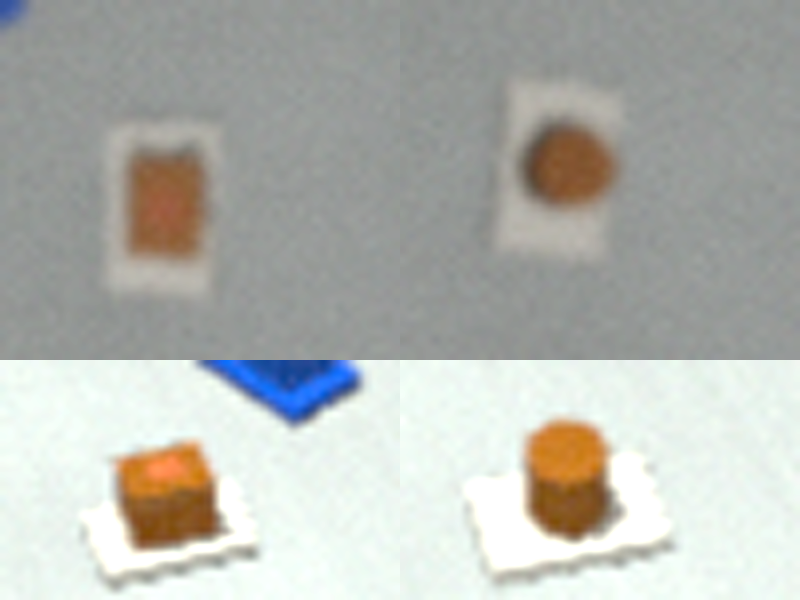

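View pics/hold_side.png

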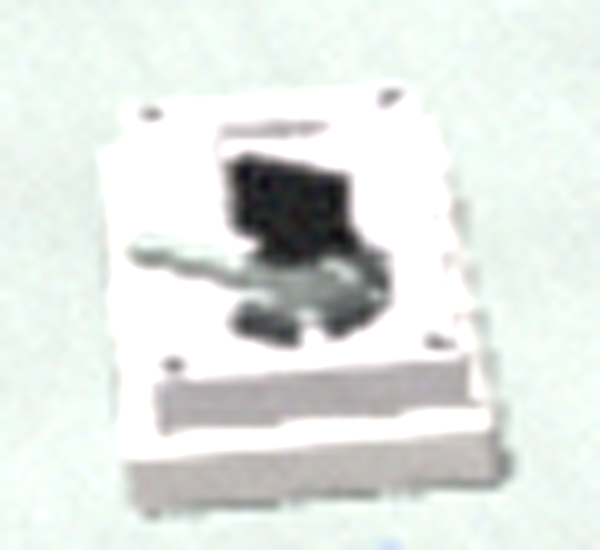

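The crop at top-left, with square corners and flat sides, is the target block; the one on the right is round. The holder crop shows the pocket outline, four screws, the bar and the arm. Next I'll measure these.

```bash
cat > h.py <<'E'
import numpy as np,cv2,pickle
def ray(c,u,v,z):
    K,R,t=c['intrinsics'],c['R'],c['t']
    d=R.T@np.linalg.solve(K,[u,v,1.]); o=-R.T@t
    return o+d*(z-o[2])/d[2]
def proj(c,X):
    p=(np.atleast_2d(X)@c['R'].T+c['t'])@c['intrinsics'].T
    return p[:,:2]/p[:,2:]
E
python3 - <<'E'
from h import *
T=pickle.load(open('pics/top0.pkl','rb'));S=pickle.load(open('pics/side0.pkl','rb'))
f=lambda u,k,o:(u+.5)/k-.5+o
def screws(c,guess,k,ox,oy):
    g=255-c['pixels'].astype(float).mean(2);out=[]
    for u,v in guess:
        x,y=f(u,k,ox),f(v,k,oy);xi,yi=round(x),round(y)
        w=g[yi-2:yi+3,xi-2:xi+3];w=np.clip(w-np.median(w)-5,0,None)
        yy,xx=np.mgrid[yi-2:yi+3,xi-2:xi+3]
        out.append(((w*xx).sum()/w.sum(),(w*yy).sum()/w.sum()))
    return np.array(out)
st=screws(T,[(172,158),(648,272),(583,535),(105,418)],8,130,150)
ss=screws(S,[(390,97),(438,340),(173,365),(151,113)],10,210,145)
for n,c,p in(('top',T,st),('side',S,ss)):
    W=np.array([ray(c,*q,.045) for q in p]);print(n);print(W[:,:2].round(4),'mean',W.mean(0)[:2].round(4))
    ax=(W[1]+W[2]-W[0]-W[3])/2; print('len',np.hypot(*ax[:2]),'yaw',np.arctan2(ax[1],ax[0]), 'wid',np.hypot(*((W[0]+W[1]-W[2]-W[3])/2)[:2]))
    yw=np.arctan2(ax[1],ax[0]); print('pocket est',W.mean(0)[:2]-.04*np.array([np.cos(yw),np.sin(yw)]))
pc=[(178,237),(362,275),(330,400),(148,353)]
W=np.array([ray(T,f(u,8,130),f(v,8,150),.045) for u,v in pc]);print('pocket mouth',W[:,:2].round(4),W.mean(0).round(4))
# block resin top, carrier via colour
def comp(c,box,kind):
    x0,y0,x1,y1=box;h=c['pixels'][y0:y1,x0:x1].astype(int);r,g,b=h[...,0],h[...,1],h[...,2]
    return h,r,g,b
x0,y0,x1,y1=260,205,310,245
h=T['pixels'][y0:y1,x0:x1].astype(int)
m=((h[...,0]-h[...,2])>25).astype(np.uint8)
cn=max(cv2.findContours(cv2.resize(m*255,None,fx=8,fy=8,interpolation=cv2.INTER_CUBIC)//128,0,1)[0],key=cv2.contourArea)
bx=cv2.boxPoints(cv2.minAreaRect(cn));W=np.array([ray(T,f(u,8,x0),f(v,8,y0),.034) for u,v in bx])
print('resin',W[:,:2].round(4),W.mean(0),np.linalg.norm(np.diff(W,axis=0),axis=1))
wp=[(112,122),(222,122),(208,297),(104,292)]
W=np.array([ray(T,f(u,8,260),f(v,8,205),.008) for u,v in wp]);print('carrier',W[:,:2].round(4),W.mean(0),np.linalg.norm(np.diff(W,axis=0),axis=1))
wp=[(82,510-360),(110,588-360),(258,550-360)]
wp=[(82,513-360),(108,575-360),(255,545-360)]
W=np.array([ray(S,f(u,8,215),f(v,8,210),.008) for u,v in wp]);print('side carrier',W[:,:2].round(4),'center',(W[0]+W[2])/2,np.linalg.norm(np.diff(W,axis=0),axis=1))
rt=[(115,460),(199,442),(215,480),(123,495)]
W=np.array([ray(S,f(u,8,215),f(v-360,8,210),.034) for u,v in rt]);print('side resin',W[:,:2].round(4),W.mean(0),np.linalg.norm(np.diff(W,axis=0),axis=1))
E
```

```text
top
[[0.6167 0.187 ]
 [0.5783 0.038 ]
 [0.4971 0.0586]
 [0.5353 0.2083]] mean [0.5568 0.123 ]
len 0.15418308277910123 yaw -1.8217550017308786 wid 0.08393356678974656
pocket est [0.5667713  0.16175553]
side
[[0.6166 0.1827]
 [0.5762 0.0284]
 [0.4961 0.0499]
 [0.5372 0.2079]] mean [0.5565 0.1172]
len 0.16139077489010598 yaw -1.8256391462074022 wid 0.08310748887072188
pocket est [0.56661211 0.15595111]
pocket mouth [[0.592  0.1855]
 [0.5793 0.1279]
 [0.5403 0.138 ]
 [0.5558 0.1949]] [0.5668 0.1616 0.045 ]
resin [[ 0.4747 -0.1224]
 [ 0.4744 -0.1474]
 [ 0.4423 -0.1468]
 [ 0.4426 -0.1219]] [ 0.45849486 -0.13460374  0.034     ] [0.02498591 0.03207093 0.02494598]
carrier [[ 0.4868 -0.1181]
 [ 0.4863 -0.1533]
 [ 0.4307 -0.1479]
 [ 0.4327 -0.1148]] [ 0.45909303 -0.13351158  0.008     ] [0.03513661 0.05589343 0.03316656]
side carrier [[ 0.4323 -0.1195]
 [ 0.4309 -0.1545]
 [ 0.484  -0.1598]] center [ 0.45812362 -0.13961301  0.008     ] [0.03502198 0.05336662]
side resin [[ 0.4445 -0.1258]
 [ 0.4753 -0.1281]
 [ 0.4737 -0.1499]
 [ 0.4413 -0.1449]] [ 0.45871556 -0.13716368  0.034     ] [0.03084688 0.02180499 0.03280017]
```

Run:
```python
from h import *
T=pickle.load(open('pics/top0.pkl','rb'));S=pickle.load(open('pics/side0.pkl','rb'))
# overlay hypotheses in side view from top estimate
p=np.array([.5668,.1617]);yw=-1.8218
R=np.array([[np.cos(yw),-np.sin(yw)],[np.sin(yw),np.cos(yw)]])
def hp(x,y,z,d=(0,0)): q=p+np.array(d)+R@[x,y];return [q[0],q[1],z]
def rect(x0,x1,y0,y1,z,d): return [hp(x0,y0,z,d),hp(x1,y0,z,d),hp(x1,y1,z,d),hp(x0,y1,z,d)]
def draw(c,ox,oy,w,h,k,d):
    im=np.clip(c['pixels'][oy:oy+h,ox:ox+w,::-1].astype(float)*.8,0,255).astype(np.uint8)
    im=cv2.resize(im,None,fx=k,fy=k,interpolation=cv2.INTER_CUBIC)
    for r,col in((rect(-.045,.125,-.05,.05,.045,d),(0,0,255)),(rect(-.055,.135,-.06,.06,.025,d),(255,0,0)),(rect(-.055,.135,-.06,.06,0,d),(255,0,255)),(rect(-.0293,.0293,-.0193,.0193,.045,d),(0,160,0))):
        q=((proj(c,r)-[ox,oy]+.5)*k-.5).astype(int);cv2.polylines(im,[q],True,col,1)
    for s in ((-.037,-.042),(-.037,.042),(.117,.042),(.117,-.042)):
        q=((proj(c,[hp(*s,.045,d)])-[ox,oy]+.5)*k-.5).astype(int)[0];cv2.circle(im,tuple(map(int,q)),6,(0,200,200),1)
    return im
a=draw(S,210,145,60,60,6.6,(0,0));b=draw(S,210,145,60,60,6.6,(0,-.004))
cv2.imwrite('pics/ov1.png',np.hstack([a,b]))
cv2.imwrite('pics/ov2.png',draw(T,130,150,100,75,8,(0,0)))
```

```text
(no output)
```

View pics/ov1.png

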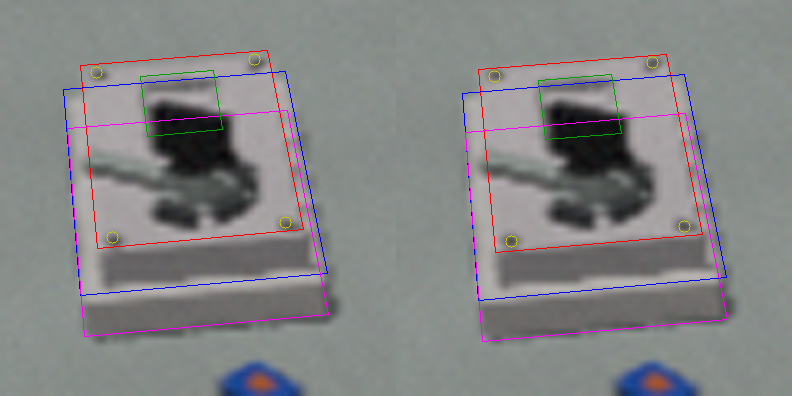

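View pics/ov2.png

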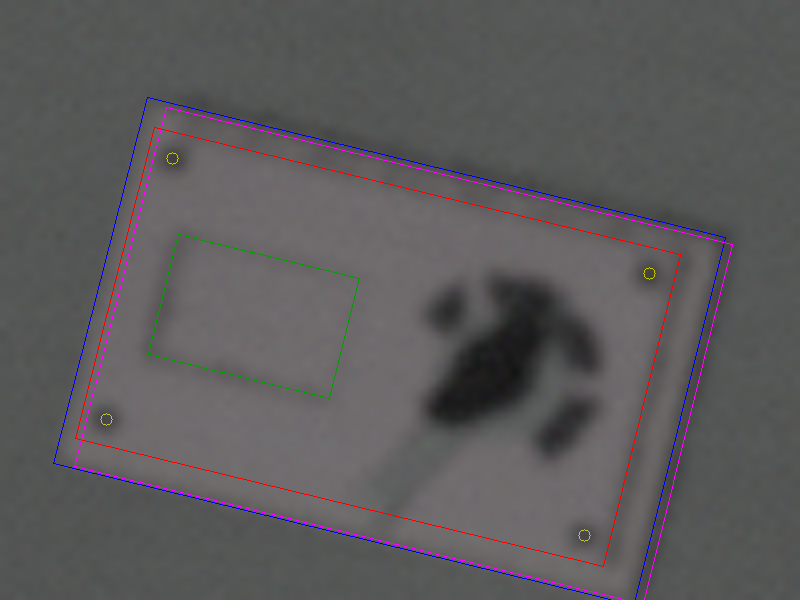

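Run:
```python
from h import *
from scipy.optimize import minimize
T=pickle.load(open('pics/top0.pkl','rb'));S=pickle.load(open('pics/side0.pkl','rb'))
def box(x,y,yw,lx,ly,z0,z1):
    c,s=np.cos(yw),np.sin(yw);P=[]
    for z in(z0,z1):
        for a,b in((-1,-1),(1,-1),(1,1),(-1,1)):
            dx,dy=a*lx/2,b*ly/2;P.append([x+c*dx-s*dy,y+s*dx+c*dy,z])
    return np.array(P)
def fit(c,ox,oy,w,h,k,init):
    im=c['pixels'][oy:oy+h,ox:ox+w].astype(np.float32)
    def cost(p,ret=False):
        lab=np.zeros((h*k,w*k),np.int32)
        for i,(lx,ly,z0,z1) in enumerate(((.056,.036,0,.008),(.032,.024,.008,.034))):
            B=box(*p[:2],p[2],lx,ly,z0,z1);q=((proj(c,B)-[ox,oy]+.5)*k)
            hull=cv2.convexHull(q.astype(np.float32));cv2.fillConvexPoly(lab,np.round(hull*16).astype(np.int32),i+1,shift=4)
        A=[cv2.GaussianBlur(cv2.resize((lab==i).astype(np.float32),(w,h),interpolation=cv2.INTER_AREA),(0,0),.8).ravel() for i in range(3)]
        M=np.array(A).T;sol,_,_,_=np.linalg.lstsq(M,im.reshape(-1,3),rcond=None)
        return ((M@sol-im.reshape(-1,3))**2).mean()
    best=min((minimize(lambda q:cost([q[0]/1000,q[1]/1000,q[2]/50]),[init[0]*1e3,init[1]*1e3,y0*50],method='Nelder-Mead',options=dict(initial_simplex=[[init[0]*1e3+a,init[1]*1e3+b,y0*50+d] for a,b,d in((0,0,0),(3,0,0),(0,3,0),(0,0,4))])) for y0 in(-.12,-.06,0)),key=lambda r:r.fun)
    q=best.x;print('fit x,y mm, yaw deg',q[0],q[1],np.degrees(q[2]/50),best.fun)
fit(T,265,212,32,36,8,(.459,-.134))
fit(S,220,216,32,26,8,(.4585,-.137))
```

```text
fit x,y mm, yaw deg 460.7153447598639 -134.07845258514507 -2.7416575327240253 13.692951202392578
fit x,y mm, yaw deg 459.4155518429789 -137.08308270442956 -9.480362483001475 316.54791259765625
```

{"api": "step_arm", "payload": {
  "targets": [
    [30,0,-32,0,0,0],
    [30,0,-32,0,0,0],
    [30,0,-32,0,0,0],
    [30,0,-32,0,0,0],
    [30,0,-32,0,0,0],
    [30,0,-32,0,0,0],
    [30,0,-32,0,0,0],
    [30,0,-32,0,0,0],
    [30,0,-32,0,0,0],
    [30,0,-32,0,0,0],
    [30,0,-32,0,0,0],
    [30,0,-32,0,0,0]
  ],
  "gripper": 0.06,
  "squeeze": 15
}}

```text
time_s: 1.6
ee_pos: [0.3957, 0.0268, 0.1682]
eef_rot: [-1.571, 0.0, -0.361]
force: [1.4, -0.0, -0.9]
grip_width: 0.0501
```

{"api": "step_arm", "payload": {
  "targets": [
    [30,0,-32,0,0,0],
    [30,0,-32,0,0,0],
    [30,0,-32,0,0,0],
    [28,0,-35,0,0,0],
    [0,20,0,0,-8.4,0],
    [0,20,0,0,-8.3,0],
    [0,0,0,0,0,0]
  ]
}}

```text
time_s: 2.48
ee_pos: [0.4588, -0.1358, 0.1271]
eef_rot: [-1.57, 0.003, -0.07]
force: [-0.3, 0.9, 0.2]
grip_width: 0.05
```

```bash
cat >> h.py <<'E'
from station import get_obs,camera
def go(x,y,z=None,yaw=None):
    o=get_obs();p=o['ee_pos'];a=o['eef_rot']
    ps=a[2];d=np.array([x,y])-p[:2]
    print('tcp',p.round(4),'rpy',np.degrees(a).round(2),'f',o['force'].round(1),'w',round(o['grip_width'],4),'t',round(o['time_s'],2))
    print('dx %.1f dy %.1f dz %.1f mm'%(1e3*(d@[np.cos(ps),np.sin(ps)]),0 if z is None else 1e3*(p[2]-z),1e3*(d@[-np.sin(ps),np.cos(ps)])), '' if yaw is None else 'ry(after) %.2f'%(np.degrees(ps)-yaw))
def shot(n,f,ox,oy,w,h,k):
    c=camera(n);pickle.dump(c,open(f'pics/{f}.pkl','wb'))
    cv2.imwrite(f'pics/{f}.png',cv2.resize(c['pixels'][oy:oy+h,ox:ox+w,::-1],None,fx=k,fy=k,interpolation=cv2.INTER_CUBIC));return c
E
python3 - <<'E'
from h import *
go(.4597,-.136,.06,-4)
c=shot('side','s1',180,150,120,110,5)
print((proj(c,[get_obs()['ee_pos']])-[180,150])*5)
E
```

```text
tcp [ 0.4588 -0.1358  0.1271] rpy [-89.95   0.16  -4.03] f [-0.3  0.9  0.2] w 0.05 t 2.48
dx 0.9 dy 67.1 dz -0.2 mm ry(after) -0.03
[[264.93720307 231.7459437 ]]
```

View pics/s1.png

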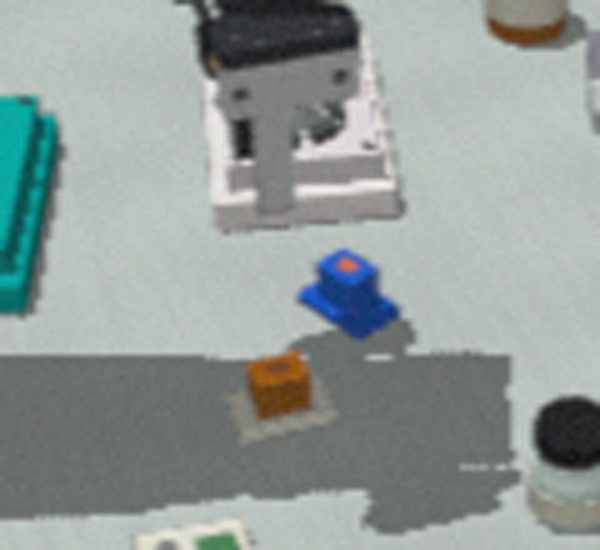

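{"api": "step_arm", "payload": {
  "targets": [
    [1,25,0,0,0,0],
    [0,25,0,0,0,0],
    [0,25,0,0,0,0],
    [0,17,0,0,0,0],
    [0,0,0,0,0,0]
  ]
}}

```text
time_s: 3.15
ee_pos: [0.4605, -0.1359, 0.0363]
eef_rot: [-1.571, 0.001, -0.072]
force: [-0.0, -0.9, -0.1]
grip_width: 0.0498
```

Run:
```python
from h import *
go(.4597,-.136,.0105,-4)
c=shot('side','s2',205,195,60,60,10)
o=get_obs();p=o['ee_pos']
for d in(-.025,-.037,.025,.037):print(d,((proj(c,[p+[-.07*d,d,0]])-[205,195])*10).round(0))
```

```text
tcp [ 0.4605 -0.1359  0.0363] rpy [-8.999e+01  5.000e-02 -4.110e+00] f [-0.  -0.9 -0.1] w 0.0498 t 3.15
dx -0.8 dy 25.8 dz -0.1 mm ry(after) -0.11
-0.025 [[340. 322.]]
-0.037 [[357. 348.]]
0.025 [[272. 219.]]
0.037 [[256. 195.]]
```

View pics/s2.png

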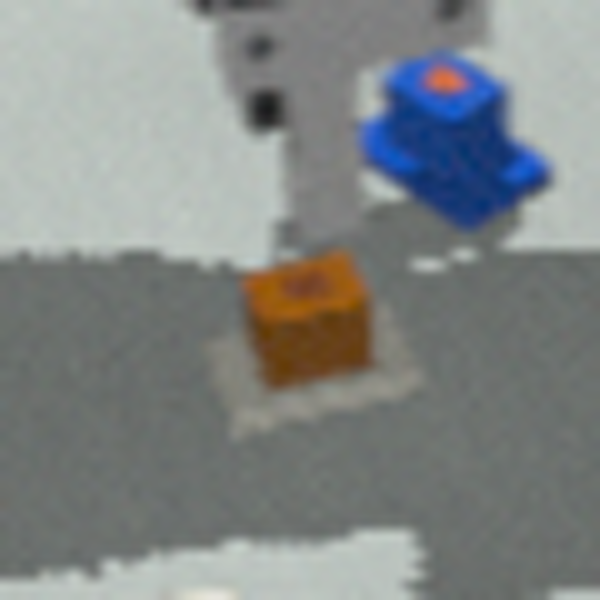

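The visible fingertip, at about (320,245) in the crop, doesn't match the predicted near finger at (348,335). I'll check the projection against both cameras before descending.

Run:
```python
from h import *
S=pickle.load(open('pics/side0.pkl','rb'))
p=np.array([.194,.5143,.1677]);j=np.array([-np.sin(-.361),np.cos(-.361),0])
a=S['pixels'][30:130,60:150,::-1];a=cv2.resize(a,None,fx=4,fy=4,interpolation=cv2.INTER_CUBIC)
for d,col in((-.047,(0,0,255)),(-.0595,(0,0,255)),(0,(0,255,0)),(.047,(255,0,0)),(.0595,(255,0,0))):
    q=((proj(S,[p+d*j])[0]-[60,30])*4).astype(int);cv2.circle(a,tuple(map(int,q)),3,col,-1)
o=get_obs();p=o['ee_pos'];j=np.array([.0716,.997,0])
c=camera('side');b=c['pixels'][150:250,190:280,::-1];b=cv2.resize(b,None,fx=4,fy=4,interpolation=cv2.INTER_CUBIC)
for d,col in((-.025,(0,0,255)),(-.0375,(0,0,255)),(0,(0,255,0)),(.025,(255,0,0)),(.0375,(255,0,0))):
    q=((proj(c,[p+d*j])[0]-[190,150])*4).astype(int);cv2.circle(b,tuple(map(int,q)),3,col,-1)
cv2.imwrite('pics/cmp.png',np.hstack([a,b]))
c=shot('top','t2',190,140,160,120,5)
```

```text
(no output)
```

View pics/cmp.png

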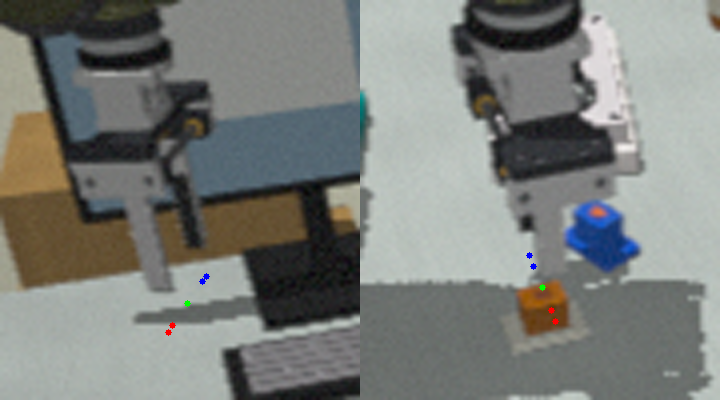

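View pics/t2.png

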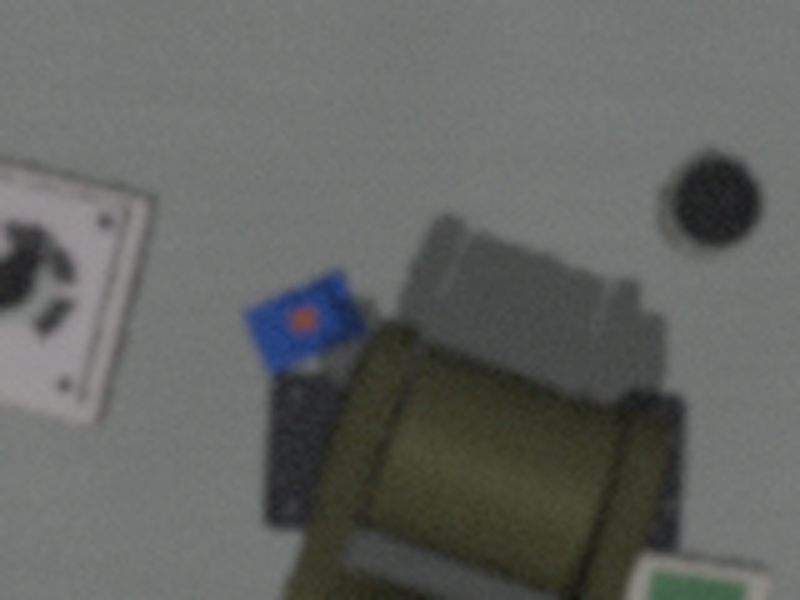

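In both views the gripper renders about 9–10 px above where its reported TCP projects, which is about 3 cm. The bench features don't show this offset. I'll go down to TCP z≈0.011, which is safe either way, and look again.

{"api": "step_arm", "payload": {
  "targets": [
    [0,13,0,0,0,0],
    [0,12,0,0,0,0],
    [0,0,0,0,0,0]
  ]
}}

```text
time_s: 3.68
ee_pos: [0.4599, -0.1358, 0.0101]
eef_rot: [-1.57, 0.002, -0.069]
force: [-0.1, -0.6, -0.1]
grip_width: 0.0497
```

Run:
```python
from h import *
go(.4597,-.136,.0105,-4)
c=shot('side','s3',195,165,75,75,8)
```

```text
tcp [ 0.4599 -0.1358  0.0101] rpy [-89.96   0.12  -3.98] f [-0.1 -0.6 -0.1] w 0.0497 t 3.67
dx -0.2 dy -0.4 dz -0.2 mm ry(after) 0.02
```

View pics/s3.png

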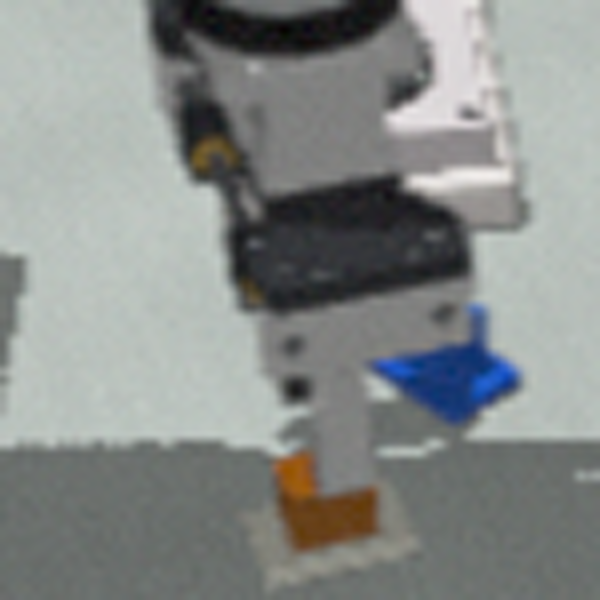

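Run:
```python
from h import *
c=pickle.load(open('pics/s3.pkl','rb'))
u,v=195+345/8,165+492/8
for z in(0.01,.02,.03,.034,.04,.05):print(z,ray(c,u,v,z).round(4))
```

```text
0.01 [ 0.4701 -0.1276  0.01  ]
0.02 [ 0.4669 -0.1386  0.02  ]
0.03 [ 0.4637 -0.1496  0.03  ]
0.034 [ 0.4624 -0.1541  0.034 ]
0.04 [ 0.4605 -0.1607  0.04  ]
0.05 [ 0.4573 -0.1717  0.05  ]
```

The visible tip works out at x≈0.460, z≈0.041, about 31 mm above the reported TCP. The finger linkage may change the tip height with opening, so I'll close part-way to 30 mm, still clear of the resin, and see whether it does.

{"api": "step_arm", "payload": {
  "targets": [
    [0,0,0,0,0,0],
    [0,0,0,0,0,0],
    [0,0,0,0,0,0]
  ],
  "gripper": -0.36,
  "squeeze": 5
}}

```text
time_s: 4.1
ee_pos: [0.4607, -0.1361, 0.0114]
eef_rot: [-1.571, -0.0, -0.069]
force: [0.6, -0.5, 0.3]
grip_width: 0.0303
```

Run:
```python
from h import *
go(.4597,-.136,.0105,-4)
c=shot('side','s4',195,165,75,75,8)
```

```text
tcp [ 0.4607 -0.1361  0.0114] rpy [-9.00e+01 -2.00e-02 -3.97e+00] f [ 0.6 -0.5  0.3] w 0.0303 t 4.1
dx -1.0 dy 0.9 dz 0.0 mm ry(after) 0.03
```

View pics/s4.png

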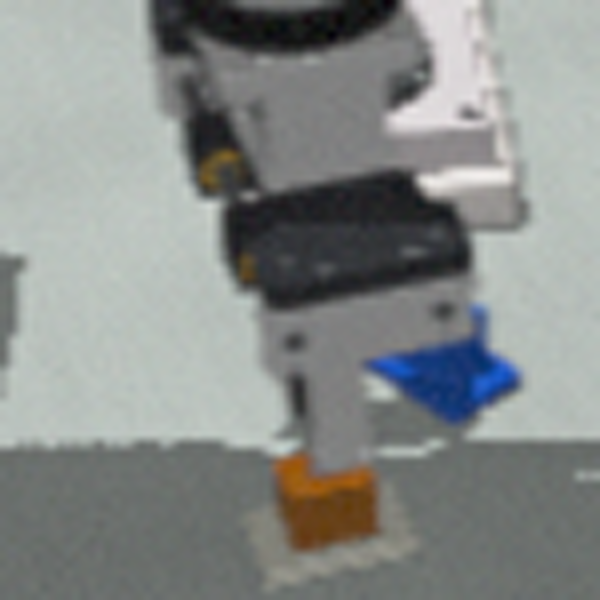

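The offset is constant at about 30 mm. Closing now is safe in both cases: it either grips the resin at 24 mm or shuts in air above the block. That settles which is right.

{"api": "step_arm", "payload": {
  "targets": [
    [0,0,0,0,0,0],
    [0,0,0,0,0,0],
    [0,0,0,0,0,0],
    [0,0,0,0,0,0]
  ],
  "gripper": -0.7,
  "squeeze": 5
}}

```text
time_s: 4.65
ee_pos: [0.4606, -0.1361, 0.0112]
eef_rot: [-1.571, -0.0, -0.069]
force: [0.0, 0.4, 0.9]
grip_width: 0.0144
```

Run:
```python
from h import *
go(.4597,-.136,.0105,-4)
c=shot('side','s5',195,165,75,75,8)
```

```text
tcp [ 0.4606 -0.1361  0.0112] rpy [-90.    -0.    -3.97] f [0.  0.4 0.9] w 0.0144 t 4.65
dx -0.9 dy 0.7 dz 0.0 mm ry(after) 0.03
```

View pics/s5.png

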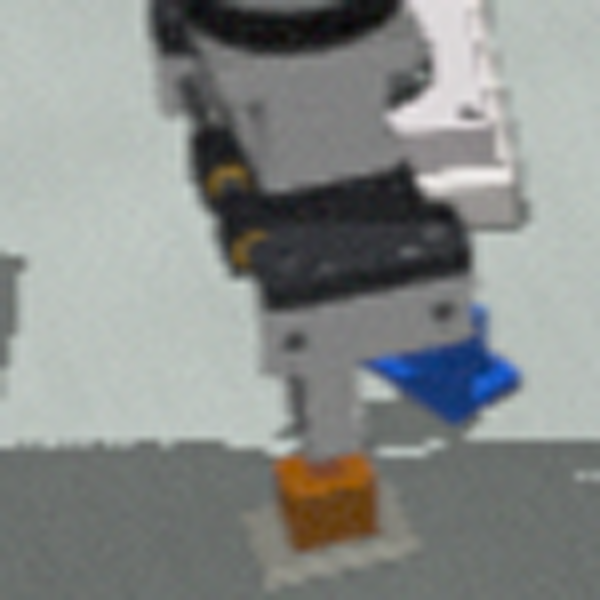

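It closed to 14 mm above the block, so the pictures are right: the true fingertips are about 30 mm above the reported TCP along the tool. I'll work to the measured offset. First, quantify it by sight; then by touch on the carrier.

Run:
```python
from h import *
c=pickle.load(open('pics/s5.pkl','rb'));im=c['pixels'][165:240,195:270,::-1]
cr=im[40:70,25:60];cv2.imwrite('pics/s5z.png',cv2.resize(cr,None,fx=20,fy=20,interpolation=cv2.INTER_CUBIC))
p=np.array([.4606,-.1361,.0112]);X=np.array([np.cos(-.069),np.sin(-.069),0]);J=np.array([.069,.9976,0])
# predicted outer bottom corners of near finger for offset dz
for dz in(.025,.03,.035):
    for y in(-.0072,-.0197):
        q=proj(c,[p+[0,0,dz]+J*y+X*s for s in(-.008,.008)]);print(dz,y,((q-[220,205]+.5)*20).round(0).tolist())
q=proj(c,[[*(np.array([.4597,-.136])),.034]]);print('block top ctr',((q-[220,205]+.5)*20).round(0))
```

```text
0.025 -0.0072 [[276.0, 398.0], [386.0, 374.0]]
0.025 -0.0197 [[298.0, 454.0], [409.0, 429.0]]
0.03 -0.0072 [[274.0, 371.0], [384.0, 347.0]]
0.03 -0.0197 [[296.0, 427.0], [407.0, 402.0]]
0.035 -0.0072 [[272.0, 344.0], [382.0, 320.0]]
0.035 -0.0197 [[294.0, 399.0], [405.0, 375.0]]
block top ctr [[313. 367.]]
```

View pics/s5z.png

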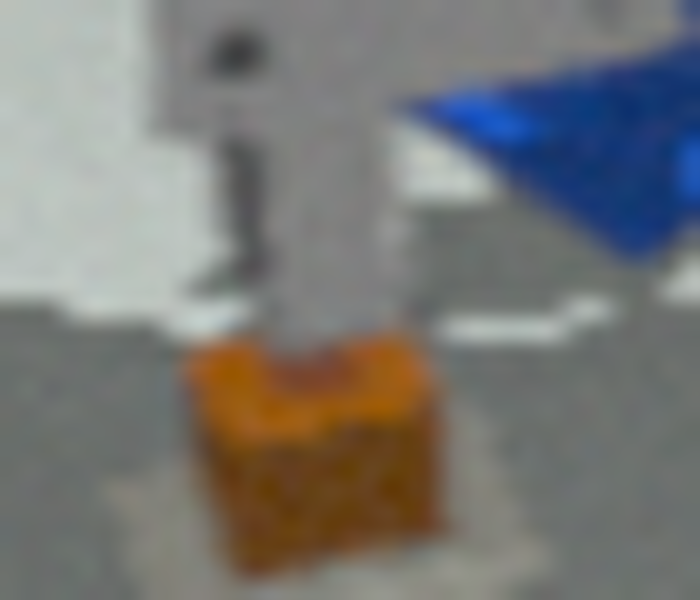

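{"api": "step_arm", "payload": {
  "targets": [
    [0,0,0,0,0,0],
    [0,0,-0.5,0,0,0],
    [0,6,0,0,0,0],
    [0,7,0,0,0,0],
    [0,7,0,0,0,0],
    [0,0,0,0,0,0]
  ],
  "gripper": -0.277
}}

```text
time_s: 5.45
ee_pos: [0.4601, -0.1364, -0.0095]
eef_rot: [-1.57, 0.001, -0.069]
force: [0.0, -0.6, -0.1]
grip_width: 0.0341
```

{"api": "step_arm", "payload": {
  "targets": [
    [0,3,0,0,0,0],
    [0,2,0,0,0,0]
  ]
}}

```text
time_s: 5.7
ee_pos: [0.4606, -0.1366, -0.0138]
eef_rot: [-1.571, -0.0, -0.069]
force: [-0.1, 0.1, -0.3]
grip_width: 0.0339
```

Run:
```python
from h import *
go(.4597,-.136,.0105,-4)
c=shot('side','s6',215,195,50,45,14)
```

```text
tcp [ 0.4606 -0.1366 -0.0138] rpy [-9.00e+01 -1.00e-02 -3.97e+00] f [-0.1  0.1 -0.3] w 0.0339 t 5.7
dx -0.9 dy -24.3 dz 0.5 mm ry(after) 0.03
```

View pics/s6.png

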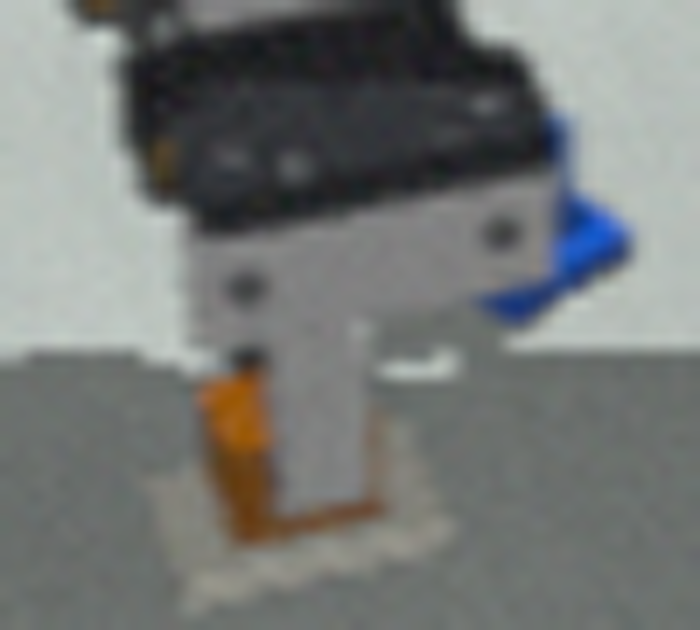

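The near finger stands in front of the resin, with its tip at about (318,515), a few mm above the carrier. Now I'll feel downward.

{"api": "step_arm", "payload": {
  "targets": [
    [-1,2,0,0,0,0],
    [0,2,0,0,0,0]
  ]
}}

```text
time_s: 6.0
ee_pos: [0.4595, -0.1365, -0.0178]
eef_rot: [-1.571, -0.0, -0.069]
force: [0.1, -0.4, 1.1]
grip_width: 0.0342
```

{"api": "step_arm", "payload": {
  "targets": [
    [0,1,0,0,0,0],
    [0,1,0,0,0,0]
  ]
}}

```text
time_s: 6.25
ee_pos: [0.4596, -0.1365, -0.0198]
eef_rot: [-1.571, 0.0, -0.069]
force: [-0.1, 0.0, -1.0]
grip_width: 0.0342
```

{"api": "step_arm", "payload": {
  "targets": [
    [0,1,0,0,0,0],
    [0,1,0,0,0,0]
  ]
}}

```text
time_s: 6.5
ee_pos: [0.4595, -0.1365, -0.0218]
eef_rot: [-1.571, -0.0, -0.069]
force: [-0.2, 0.1, 0.3]
grip_width: 0.0339
```

{"api": "step_arm", "payload": {
  "targets": [
    [0,1,0,0,0,0],
    [0,0.5,0,0,0,0]
  ]
}}

```text
time_s: 6.75
ee_pos: [0.4595, -0.1365, -0.0233]
eef_rot: [-1.571, 0.0, -0.069]
force: [0.5, -0.2, 0.2]
grip_width: 0.0341
```

{"api": "step_arm", "payload": {
  "targets": [
    [0,0.5,0,0,0,0],
    [0,0.5,0,0,0,0]
  ]
}}

```text
time_s: 7.0
ee_pos: [0.4596, -0.1365, -0.0243]
eef_rot: [-1.571, -0.0, -0.069]
force: [0.2, -0.4, 0.2]
grip_width: 0.0342
```

{"api": "step_arm", "payload": {
  "targets": [
    [0,0.5,0,0,0,0],
    [0,0.5,0,0,0,0]
  ]
}}

```text
time_s: 7.25
ee_pos: [0.4595, -0.1365, -0.0253]
eef_rot: [-1.571, 0.0, -0.069]
force: [-0.1, 1.0, 0.0]
grip_width: 0.0336
```

Run:
```python
from h import *
go(.4597,-.136,.0105,-4)
c=shot('side','s7',215,195,50,45,14)
```

```text
tcp [ 0.4595 -0.1365 -0.0253] rpy [-90.     0.    -3.97] f [-0.1  1.   0. ] w 0.0336 t 7.25
dx 0.1 dy -35.8 dz 0.5 mm ry(after) 0.03
```

View pics/s7.png

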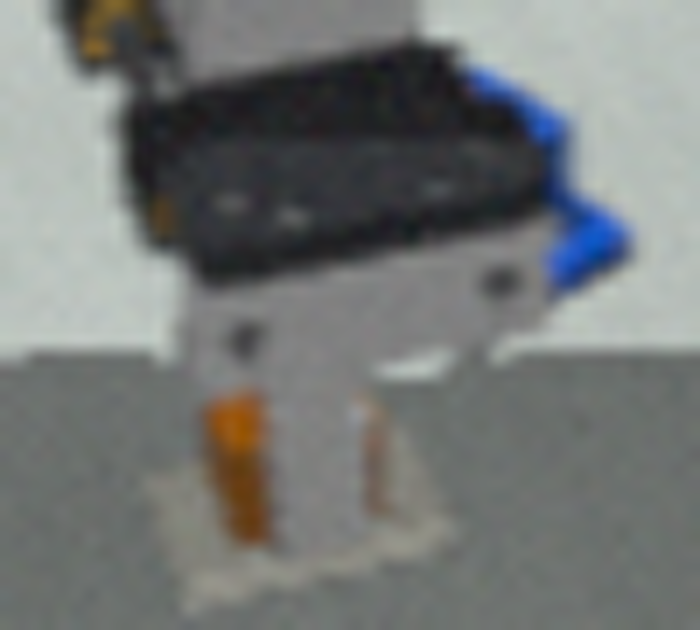

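{"api": "step_arm", "payload": {
  "targets": [
    [0,0.5,0,0,0,0],
    [0,0.5,0,0,0,0]
  ]
}}

```text
time_s: 7.55
ee_pos: [0.4595, -0.1365, -0.0263]
eef_rot: [-1.571, -0.0, -0.069]
force: [0.4, -0.0, -0.2]
grip_width: 0.0338
```

{"api": "step_arm", "payload": {
  "targets": [
    [0,0.5,0,0,0,0],
    [0,0.5,0,0,0,0]
  ]
}}

```text
time_s: 7.8
ee_pos: [0.4595, -0.1365, -0.0273]
eef_rot: [-1.571, -0.0, -0.069]
force: [-0.4, 0.4, 0.5]
grip_width: 0.0341
```

{"api": "step_arm", "payload": {
  "targets": [
    [0,0.5,0,0,0,0],
    [0,0.5,0,0,0,0]
  ]
}}

```text
time_s: 8.05
ee_pos: [0.4595, -0.1365, -0.0283]
eef_rot: [-1.571, 0.0, -0.069]
force: [0.2, -0.2, 0.0]
grip_width: 0.0341
```

{"api": "step_arm", "payload": {
  "targets": [
    [0,0.5,0,0,0,0],
    [0,0.5,0,0,0,0]
  ]
}}

```text
time_s: 8.3
ee_pos: [0.4596, -0.1365, -0.029]
eef_rot: [-1.571, -0.0, -0.069]
force: [-2.7, 1.3, 8.8]
grip_width: 0.034
```

{"api": "step_arm", "payload": {
  "targets": [
    [0,0.5,0,0,0,0],
    [0,0.5,0,0,0,0]
  ]
}}

```text
time_s: 8.55
ee_pos: [0.4598, -0.1366, -0.0293]
eef_rot: [-1.571, -0.0, -0.069]
force: [-7.0, 2.7, 22.1]
grip_width: 0.0341
```

Run:
```python
from h import *
go(.4597,-.136,.0105,-4)
c=shot('side','s8',215,195,50,45,14)
```

```text
tcp [ 0.4598 -0.1366 -0.0293] rpy [-9.00e+01 -3.00e-02 -3.97e+00] f [-7.   2.7 22.1] w 0.0341 t 8.55
dx -0.1 dy -39.8 dz 0.6 mm ry(after) 0.03
```

View pics/s8.png

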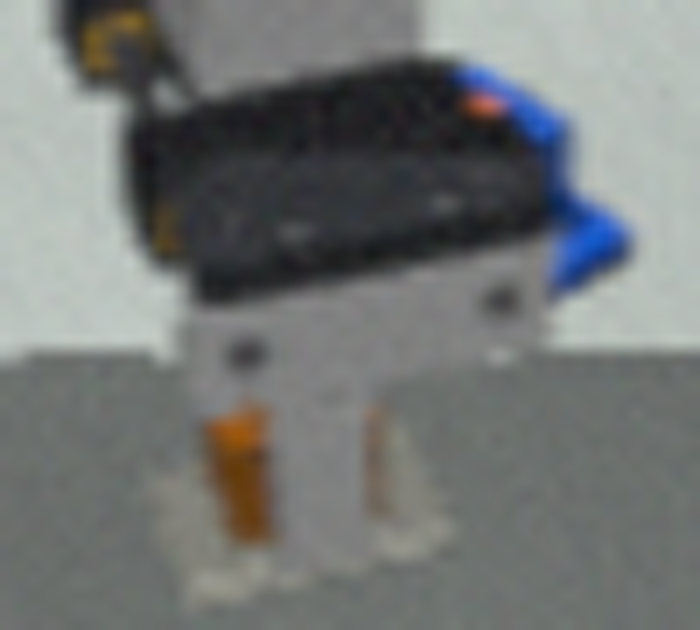

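Run:
```python
from h import *
c0=pickle.load(open('pics/s2.pkl','rb'))
def box(x,y,yw,lx,ly,z0,z1):
    cc,s=np.cos(yw),np.sin(yw)
    return [np.array([[x+cc*a*lx/2-s*b*ly/2,y+s*a*lx/2+cc*b*ly/2,z] for a,b in((-1,-1),(1,-1),(1,1),(-1,1))]) for z in(z0,z1)]
def draw(c,p,fing=None,k=14,ox=215,oy=195,w=28,h=0):
    im=cv2.resize(c['pixels'][oy:oy+50,ox:ox+40,::-1],None,fx=10,fy=10,interpolation=cv2.INTER_CUBIC);k=10
    P=lambda X:((proj(c,X)-[ox,oy]+.5)*k-.5).astype(int)
    for lx,ly,z0,z1,col in((.056,.036,0,.008,(255,255,255)),(.032,.024,.008,.034,(0,0,255))):
        for f in box(*p,lx,ly,z0,z1):cv2.polylines(im,[P(f)],True,col,1)
    if fing:
        for f in fing:
            q=box(f[0],f[1],np.radians(-4),.016,f[2],f[3],f[3])[0];cv2.polylines(im,[P(q)],True,f[4],1)
    return im
c=pickle.load(open('pics/s8.pkl','rb'))
p=(.4595,-.1395,np.radians(-5))
a=draw(c0,p);b=draw(c,p,[(.4595,-.1395-.017-.003,.006,.008,(0,255,0)),(.4595,-.1395-.017-.003,.006,0,(255,0,0))])
cv2.imwrite('pics/ov3.png',np.hstack([a,b]))
```

```text
(no output)
```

View pics/ov3.png

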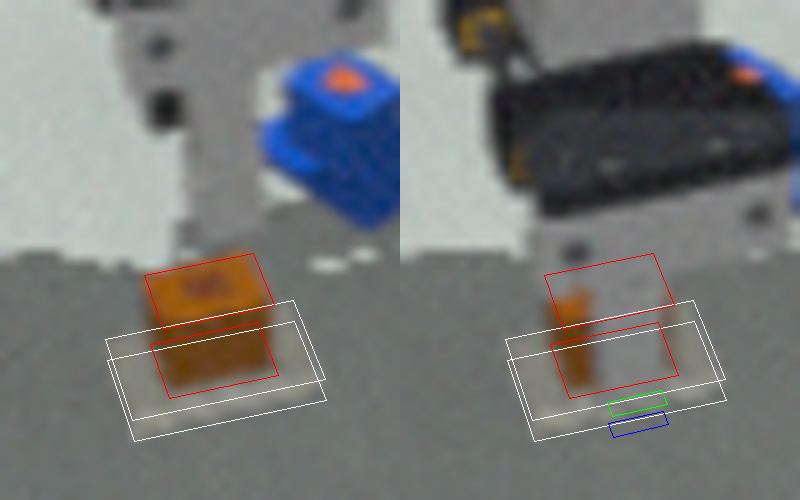

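The tip sits on the carrier's top: the green model outline at the 8 mm level fits. So true tip z ≈ reported z + 0.0365. I'll back off about 1.5 mm and grip.

{"api": "step_arm", "payload": {
  "targets": [
    [0,-2.8,0,0,0,0],
    [0,0,0,0,0,0],
    [0,0,0,0,0,0]
  ]
}}

```text
time_s: 8.98
ee_pos: [0.4595, -0.1365, -0.0276]
eef_rot: [-1.571, 0.0, -0.069]
force: [0.6, -0.3, -0.6]
grip_width: 0.034
```

{"api": "step_arm", "payload": {
  "targets": [
    [0,0,0,0,0,0],
    [0,0,0,0,0,0],
    [0,0,0,0,0,0],
    [0,0,0,0,0,0]
  ],
  "gripper": -1,
  "squeeze": 20
}}

```text
time_s: 9.48
ee_pos: [0.4595, -0.1365, -0.0275]
eef_rot: [-1.571, 0.0, -0.069]
force: [0.1, -0.8, -0.4]
grip_width: 0.0237
```

{"api": "step_arm", "payload": {
  "targets": [
    [0,-15,0,0,0,0],
    [0,-25,0,0,0,0],
    [0,-25,0,0,0,0],
    [0,-25,0,0,0,0],
    [0,-15,0,0,0,0],
    [0,0,0,0,0,0]
  ]
}}

```text
time_s: 10.22
ee_pos: [0.46, -0.1367, 0.0786]
eef_rot: [-1.571, -0.002, -0.069]
force: [-0.8, -0.1, -0.6]
grip_width: 0.0237
```

Run:
```python
from h import *
go(.5667,.1597,.075,-104.4)
c=shot('side','s9',195,145,75,75,8)
```

```text
tcp [ 0.46   -0.1367  0.0786] rpy [-90.03  -0.11  -3.97] f [-0.8 -0.1 -0.6] w 0.0237 t 10.22
dx 85.9 dy 3.6 dz 303.0 mm ry(after) 100.43
```

View pics/s9.png

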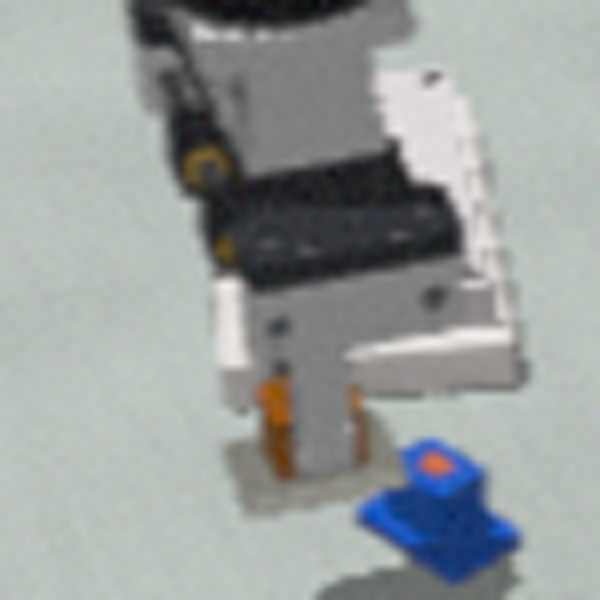

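Gripped: width 23.7 mm, and the block is lifted with the carrier centred in the fingers. Carry it to above the pocket, then turn.

{"api": "step_arm", "payload": {
  "targets": [
    [0,-20,0,0,0,0],
    [7,0,26,0,0,0],
    [9,0,32,0,0,0],
    [10,0,35,0,0,0],
    [10,0,35,0,0,0],
    [10,0,35,0,0,0],
    [10,0,35,0,0,0],
    [10,0,35,0,0,0],
    [9,0,32,0,0,0],
    [7,0,25,0,0,0],
    [4,0,13,0,0,0],
    [0,0,0,0,0,0]
  ]
}}

```text
time_s: 11.78
ee_pos: [0.5661, 0.1599, 0.0967]
eef_rot: [-1.571, 0.001, -0.069]
force: [-0.5, 1.1, -0.4]
grip_width: 0.024
```

{"api": "step_arm", "payload": {
  "targets": [
    [0,0,0,0,8,0],
    [0,0,0,0,10,0],
    [0,0,0,0,10,0],
    [0,0,0,0,10,0],
    [0,0,0,0,10,0],
    [0,0,0,0,10,0],
    [0,0,0,0,10,0],
    [0,0,0,0,10,0],
    [0,0,0,0,10,0],
    [0,0,0,0,8,0],
    [0,0,0,0,4.4,0],
    [0,0,0,0,0,0]
  ]
}}

```text
time_s: 13.28
ee_pos: [0.5662, 0.1588, 0.0974]
eef_rot: [-1.571, -0.0, -1.822]
force: [-0.2, 0.5, -0.3]
grip_width: 0.0238
```

Run:
```python
from h import *
go(.5667,.1595,.035,-104.4)
c=shot('side','s10',195,115,80,75,8)
c=shot('top','t10',130,150,100,75,8)
# holder side fit of screws refined
S=pickle.load(open('pics/side0.pkl','rb'))
g=cv2.cvtColor(S['pixels'],cv2.COLOR_RGB2GRAY)
yw=-1.8218;p=np.array([.5668,.1597]);R=np.array([[np.cos(yw),-np.sin(yw)],[np.sin(yw),np.cos(yw)]])
for s in((-.037,-.042),(-.037,.042),(.117,.042),(.117,-.042)):
    w=p+R@s;q=proj(S,[[*w,.045]])[0]
    best=[];x,y=q.round().astype(int);pat=255.-cv2.resize(g[y-4:y+5,x-4:x+5],None,fx=1,fy=1).astype(float)
    pat-=np.median(pat);pat=np.where(pat>12,pat,0);n=cv2.connectedComponents((pat>12).astype(np.uint8))
    yy,xx=np.mgrid[-4:5,-4:5];wgt=pat*(np.hypot(xx-(q[0]-x),yy-(q[1]-y))<2.6)
    m=np.array([x+(wgt*xx).sum()/wgt.sum(),y+(wgt*yy).sum()/wgt.sum()]);W=ray(S,*m,.045)
    print((m-q).round(2),((W[:2]-w)*1e3).round(1))
```

```text
tcp [0.5662 0.1588 0.0974] rpy [-9.0010e+01 -1.0000e-02 -1.0439e+02] f [-0.2  0.5 -0.3] w 0.0238 t 13.28
dx -0.8 dy 62.4 dz 0.4 mm ry(after) 0.01
[0.18 0.07] [ 0.5 -0.7]
[0.09 0.4 ] [-0.6 -2.7]
[0.32 0.68] [-0.4 -4. ]
[0.16 0.9 ] [-1.1 -5. ]
```

View pics/s10.png

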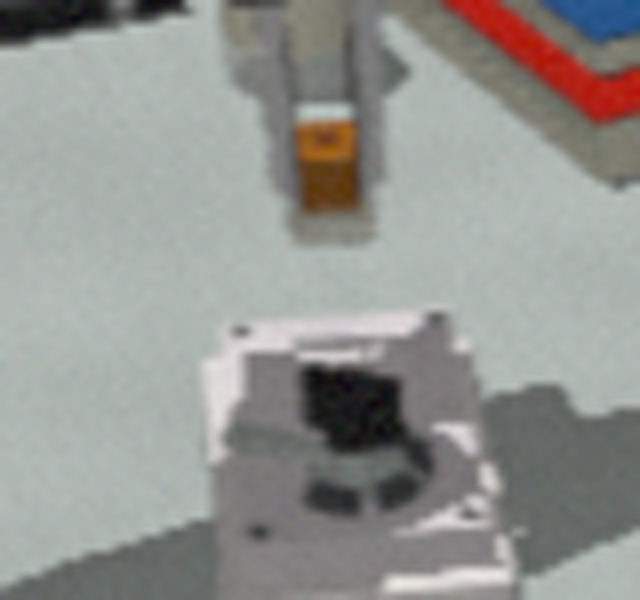

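View pics/t10.png

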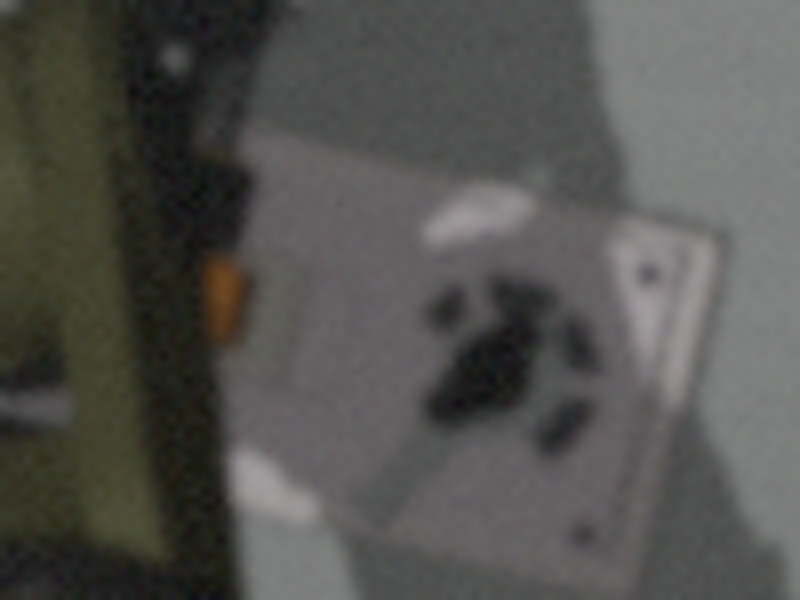

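{"api": "step_arm", "payload": {
  "targets": [
    [0,15,0,0,0,0],
    [0,25,0,0,0,0],
    [0,12,0,0,0,0],
    [0,0,0,0,0,0],
    [0,0,0,0,0,0]
  ]
}}

```text
time_s: 14.0
ee_pos: [0.5667, 0.1599, 0.0462]
eef_rot: [-1.57, 0.0, -1.821]
force: [-0.5, 0.0, 0.4]
grip_width: 0.0243
```

Run:
```python
from h import *
go(.5667,.1592,.035,-104.4)
p=get_obs()['ee_pos'];ub=p[2]+.0275;print('underside',ub)
c=shot('side','s11',205,120,70,70,8)
t=shot('top','t11',130,150,100,75,8)
def rect(cx,cy,yw,lx,ly,z):
    C,s=np.cos(yw),np.sin(yw);return np.array([[cx+C*a*lx/2-s*b*ly/2,cy+s*a*lx/2+C*b*ly/2,z] for a,b in((-1,-1),(1,-1),(1,1),(-1,1))])
yw=-1.822
for n,cc,ox,oy in(('s11',c,205,120),('t11',t,130,150)):
    im=cv2.imread(f'pics/{n}.png');im=cv2.convertScaleAbs(im,alpha=1.2)
    P=lambda X:((proj(cc,X)-[ox,oy]+.5)*8-.5).astype(int)
    cv2.polylines(im,[P(rect(p[0],p[1],yw,.056,.036,ub+.008))],True,(0,0,255),1)
    cv2.polylines(im,[P(rect(p[0],p[1],yw,.056,.036,ub))],True,(0,0,255),1)
    cv2.polylines(im,[P(rect(p[0],p[1],yw,.032,.024,ub+.034))],True,(0,255,255),1)
    cv2.polylines(im,[P(rect(p[0],p[1],yw,.0585,.0385,.045))],True,(0,255,0),1)
    d=.04*np.array([np.cos(yw),np.sin(yw)])
    cv2.polylines(im,[P(rect(p[0]+d[0],p[1]+d[1],yw,.17,.10,.045))],True,(0,255,0),1)
    cv2.imwrite(f'pics/{n}o.png',im)
```

```text
tcp [0.5667 0.1599 0.0462] rpy [-8.9950e+01  3.0000e-02 -1.0436e+02] f [-0.5  0.   0.4] w 0.0243 t 14.0
dx 0.7 dy 11.2 dz 0.1 mm ry(after) 0.04
underside 0.07371554142042448
```

View pics/s11o.png

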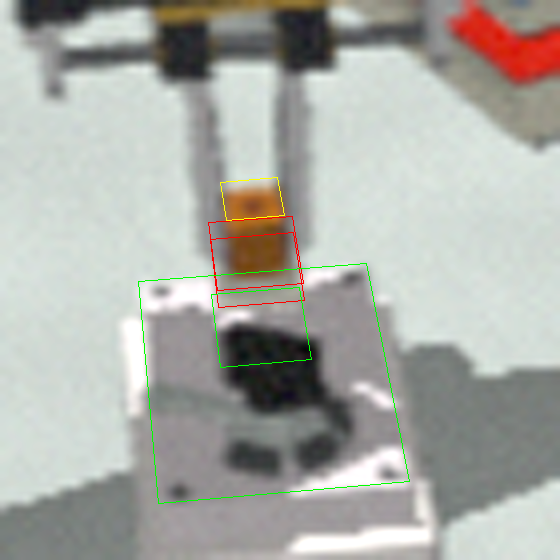

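View pics/t11o.png

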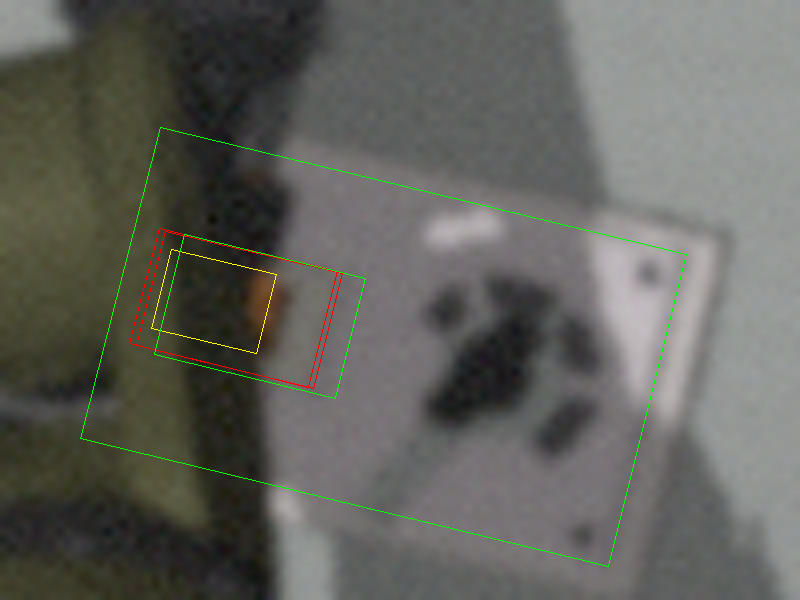

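Run:
```python
from h import *
t=pickle.load(open('pics/t11.pkl','rb'));s=pickle.load(open('pics/s11.pkl','rb'))
a=t['pixels'][175:205,160:190,::-1].astype(float);a=np.clip((a-60)*2.2,0,255).astype(np.uint8)
b=s['pixels'][138:168,225:255,::-1];b=np.clip((b.astype(float)-60)*1.5,0,255).astype(np.uint8)
cv2.imwrite('pics/z11.png',cv2.resize(np.hstack([a,b]),None,fx=13,fy=13,interpolation=cv2.INTER_CUBIC))
```

```text
(no output)
```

View pics/z11.png

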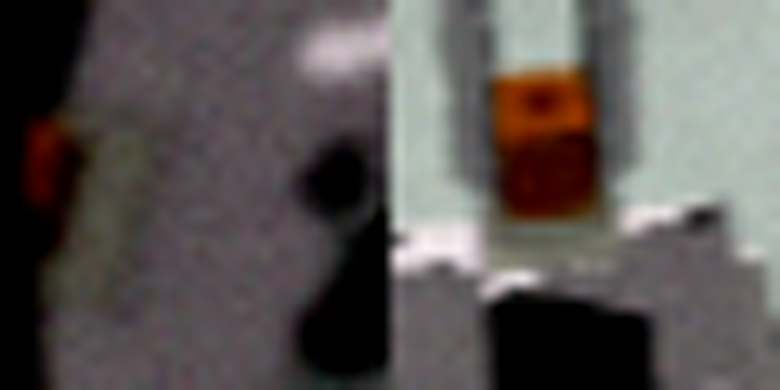

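In the top view the carrier's end sits about 1.8 mm to +y of its known pose, so the top camera's bias is about +1.8 mm. Its pocket estimate of y=0.1617 therefore corrects to about 0.1599, which is where the block is. Lower it by feel.

{"api": "step_arm", "payload": {
  "targets": [
    [0,12,0,0,0,0],
    [0,12,0,0,0,0],
    [0,3,0,0,0,0],
    [0,0,0,0,0,0]
  ]
}}

```text
time_s: 14.6
ee_pos: [0.5663, 0.1598, 0.0183]
eef_rot: [-1.571, -0.0, -1.822]
force: [0.2, -0.1, -0.1]
grip_width: 0.0238
```

{"api": "step_arm", "payload": {
  "targets": [
    [0,1,0,0,0,0],
    [0,1,0,0,0,0]
  ]
}}

```text
time_s: 14.85
ee_pos: [0.5667, 0.1599, 0.0172]
eef_rot: [-1.57, 0.0, -1.822]
force: [-3.0, 0.4, 8.3]
grip_width: 0.0239
```

{"api": "step_arm", "payload": {
  "targets": [
    [0,1,0,0,0,0],
    [0,1,0,0,0,0]
  ]
}}

```text
time_s: 15.1
ee_pos: [0.5669, 0.1605, 0.0158]
eef_rot: [-1.569, 0.002, -1.822]
force: [-2.9, 3.9, 10.6]
grip_width: 0.024
```

Contact on the chamfer, pushing towards +y. Give way in that direction.

{"api": "step_arm", "payload": {
  "targets": [
    [-0.8,0,0,0,0,0],
    [0,0,0,0,0,0]
  ]
}}

```text
time_s: 15.35
ee_pos: [0.5669, 0.1607, 0.0155]
eef_rot: [-1.57, 0.0, -1.822]
force: [-2.9, 0.0, 7.7]
grip_width: 0.0242
```

{"api": "step_arm", "payload": {
  "targets": [
    [0,1,0,0,0,0],
    [0,0,0,0,0,0]
  ]
}}

```text
time_s: 15.6
ee_pos: [0.567, 0.1611, 0.0146]
eef_rot: [-1.57, 0.001, -1.822]
force: [-1.7, 2.3, 8.0]
grip_width: 0.0239
```

{"api": "step_arm", "payload": {
  "targets": [
    [-0.6,1,-0.3,0,0,0],
    [0,0,0,0,0,0]
  ]
}}

```text
time_s: 15.85
ee_pos: [0.5671, 0.1615, 0.0138]
eef_rot: [-1.569, 0.001, -1.822]
force: [-2.5, 0.8, 8.2]
grip_width: 0.0241
```

{"api": "step_arm", "payload": {
  "targets": [
    [-0.3,1,0,0,0,0],
    [0,0,0,0,0,0]
  ]
}}

```text
time_s: 16.1
ee_pos: [0.5672, 0.1617, 0.013]
eef_rot: [-1.569, 0.001, -1.822]
force: [-3.2, -0.8, 12.2]
grip_width: 0.0238
```

Run:
```python
from h import *
o=get_obs();print(o['moment'].round(3),o['force'].round(1),np.degrees(o['eef_rot']).round(2))
t=camera('top');s=camera('side')
pickle.dump((t,s),open('pics/16.pkl','wb'))
a=t['pixels'][170:205,155:190,::-1].astype(float);a=np.clip((a-60)*2.2,0,255).astype(np.uint8)
b=s['pixels'][138:173,222:257,::-1];b=np.clip((b.astype(float)-50)*1.3,0,255).astype(np.uint8)
cv2.imwrite('pics/z16.png',cv2.resize(np.hstack([a,b]),None,fx=11,fy=11,interpolation=cv2.INTER_CUBIC))
```

```text
[-0.458  0.772 -0.033] [-3.2 -0.8 12.2] [-8.9900e+01  4.0000e-02 -1.0437e+02]
```

View pics/z16.png

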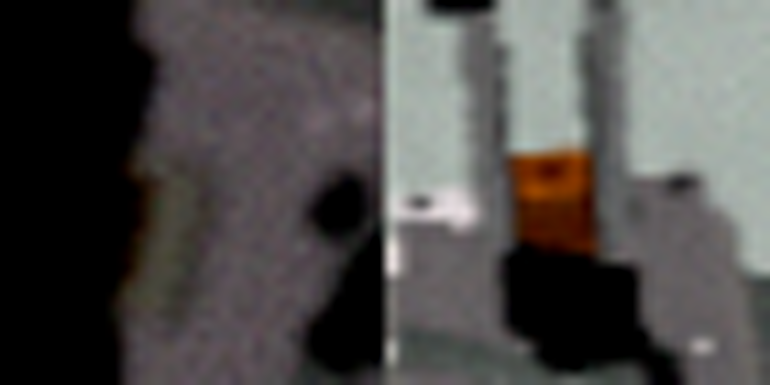

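{"api": "step_arm", "payload": {
  "targets": [
    [0,0,-0.7,0,0,0],
    [0,0,0,0,0,0]
  ]
}}

```text
time_s: 16.45
ee_pos: [0.5671, 0.1617, 0.0131]
eef_rot: [-1.568, 0.001, -1.821]
force: [1.0, -0.7, 9.6]
grip_width: 0.0237
```

{"api": "step_arm", "payload": {
  "targets": [
    [0,0.5,-0.5,0,0,0],
    [0,0,0,0,0,0]
  ]
}}

```text
time_s: 16.7
ee_pos: [0.5671, 0.1617, 0.013]
eef_rot: [-1.566, 0.001, -1.821]
force: [2.1, -3.3, 11.6]
grip_width: 0.0237
```

{"api": "step_arm", "payload": {
  "targets": [
    [0,-1.5,0.6,0,0,0],
    [0,0,0,0,0,0]
  ]
}}

```text
time_s: 16.95
ee_pos: [0.5665, 0.1617, 0.0131]
eef_rot: [-1.569, 0.001, -1.822]
force: [-0.1, -0.5, 6.4]
grip_width: 0.0236
```

Run:
```python
from h import *
o=get_obs();print(o['moment'].round(3),o['force'].round(1),np.degrees(o['eef_rot']).round(2),o['ee_pos'].round(4))
```

```text
[-0.337 -0.233 -0.022] [-0.1 -0.5  6.4] [-8.9920e+01  3.0000e-02 -1.0438e+02] [0.5665 0.1617 0.0131]
```

{"api": "step_arm", "payload": {
  "targets": [
    [0,-1.5,0,0,0,0],
    [0,0,0,0,0,0]
  ]
}}

```text
time_s: 17.2
ee_pos: [0.5664, 0.1616, 0.014]
eef_rot: [-1.57, 0.0, -1.822]
force: [5.1, -1.2, -0.5]
grip_width: 0.024
```

Run:
```python
from h import *
o=get_obs();print(o['moment'].round(3),o['force'].round(1),np.degrees(o['eef_rot']).round(2),o['ee_pos'].round(4))
```

```text
[-0.284 -0.962 -0.015] [ 5.1 -1.2 -0.5] [-8.9930e+01  2.0000e-02 -1.0438e+02] [0.5664 0.1616 0.014 ]
```

The walls now hold the block sideways (Fx is +5 N one way, −3 N the other), so it's inside the mouth, but the height reads about 2.5 mm high. It has probably pivoted a little between the pads. Relax sideways and let it drop.

{"api": "step_arm", "payload": {
  "targets": [
    [0,0,0.6,0,0,0],
    [0,0,0,0,0,0]
  ]
}}

```text
time_s: 17.45
ee_pos: [0.5664, 0.1615, 0.0139]
eef_rot: [-1.571, -0.0, -1.822]
force: [1.6, -0.3, -0.9]
grip_width: 0.0238
```

{"api": "step_arm", "payload": {
  "targets": [
    [0,0,0,0,0,0],
    [0,0,0,0,0,0],
    [0,0,0,0,0,0]
  ],
  "gripper": -0.3
}}

```text
time_s: 17.82
ee_pos: [0.5663, 0.1616, 0.014]
eef_rot: [-1.571, -0.0, -1.822]
force: [0.4, 0.6, -0.1]
grip_width: 0.0327
```

{"api": "step_arm", "payload": {
  "targets": [
    [0,-20,0,0,0,0],
    [0,-30,0,0,0,0],
    [0,-20,0,0,0,0],
    [0,0,0,0,0,0]
  ]
}}

```text
time_s: 18.32
ee_pos: [0.5671, 0.1617, 0.0853]
eef_rot: [-1.569, 0.001, -1.822]
force: [-0.2, 1.0, -0.6]
grip_width: 0.0328
```

Run:
```python
from h import *
go(.567,.1605)
t=camera('top');s=camera('side')
pickle.dump((t,s),open('pics/17.pkl','wb'))
a=t['pixels'][165:205,150:190,::-1].astype(float);a=np.clip((a-60)*2.,0,255).astype(np.uint8)
b=s['pixels'][138:178,222:262,::-1];b=np.clip((b.astype(float)-50)*1.3,0,255).astype(np.uint8)
cv2.imwrite('pics/z17.png',cv2.resize(np.hstack([a,b]),None,fx=10,fy=10,interpolation=cv2.INTER_CUBIC))
```

```text
tcp [0.5671 0.1617 0.0853] rpy [-8.9870e+01  7.0000e-02 -1.0437e+02] f [-0.2  1.  -0.6] w 0.0328 t 18.32
dx 1.2 dy 0.0 dz 0.2 mm
```

View pics/z17.png

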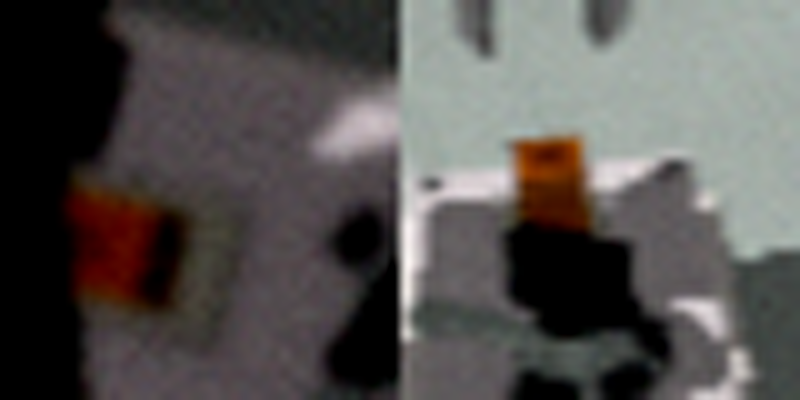

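The block stands in the pocket: resin at side crop (550,180), carrier end visible at top crop (210,270). To check its height and press it home, I'll touch the resin top with shut fingers at both ends.

{"api": "step_arm", "payload": {
  "targets": [
    [10,0,0,0,0,0],
    [0,15,0,0,0,0],
    [0,18,0,0,0,0],
    [0,9,0,0,0,0],
    [0,0,0,0,0,0]
  ],
  "gripper": -1,
  "squeeze": 10
}}

```text
time_s: 19.05
ee_pos: [0.5637, 0.1518, 0.041]
eef_rot: [-1.572, -0.001, -1.822]
force: [-0.6, -0.2, -0.5]
grip_width: 0.0003
```

{"api": "step_arm", "payload": {
  "targets": [
    [0,1,0,0,0,0],
    [0,1,0,0,0,0]
  ]
}}

```text
time_s: 19.3
ee_pos: [0.5641, 0.1519, 0.0401]
eef_rot: [-1.57, 0.0, -1.822]
force: [-1.0, 0.0, 4.6]
grip_width: 0.0005
```

{"api": "step_arm", "payload": {
  "targets": [
    [0,1,0,0,0,0],
    [0,1,0,0,0,0]
  ]
}}

```text
time_s: 19.55
ee_pos: [0.5646, 0.1519, 0.0396]
eef_rot: [-1.569, 0.001, -1.822]
force: [-5.6, -2.2, 19.7]
grip_width: -0.0001
```

{"api": "step_arm", "payload": {
  "targets": [
    [0,-4,0,0,0,0],
    [-10,0,0,0,0,0],
    [-10,0,0,0,0,0],
    [0,0,0,0,0,0]
  ]
}}

```text
time_s: 20.05
ee_pos: [0.5689, 0.1721, 0.0417]
eef_rot: [-1.571, -0.0, -1.82]
force: [-0.0, 0.5, 0.6]
grip_width: 0.0002
```

{"api": "step_arm", "payload": {
  "targets": [
    [0,1,0,0,0,0],
    [0,1,0,0,0,0]
  ]
}}

```text
time_s: 20.3
ee_pos: [0.5689, 0.171, 0.0399]
eef_rot: [-1.571, -0.0, -1.822]
force: [0.6, 1.0, 0.5]
grip_width: 0.0008
```

{"api": "step_arm", "payload": {
  "targets": [
    [0,1,0,0,0,0],
    [0,1,0,0,0,0]
  ]
}}

```text
time_s: 20.55
ee_pos: [0.569, 0.1711, 0.0381]
eef_rot: [-1.571, 0.0, -1.822]
force: [-1.0, -0.6, 5.2]
grip_width: 0.0003
```

Contact is at 0.0402 at the knob end and 0.0383 at the far end. So the block is tilted about 5°, with its knob-side end hung on the chamfer. Re-grip lightly and shift it away from the knob.

{"api": "step_arm", "payload": {
  "targets": [
    [0,-22,0,0,0,0],
    [10,0,-0.5,0,0,0],
    [0,0,0,0,0,0],
    [0,15,0,0,0,0],
    [0,20,0,0,0,0],
    [0,10,0,0,0,0],
    [0,0,0,0,0,0]
  ],
  "gripper": -0.2,
  "squeeze": 6
}}

```text
time_s: 21.42
ee_pos: [0.5656, 0.1616, 0.014]
eef_rot: [-1.572, -0.001, -1.822]
force: [-1.0, -0.4, -0.3]
grip_width: 0.0377
```

{"api": "step_arm", "payload": {
  "targets": [
    [0,0,0,0,0,0],
    [0,0,0,0,0,0],
    [0,0,0,0,0,0]
  ],
  "gripper": -1,
  "squeeze": 6
}}

```text
time_s: 21.8
ee_pos: [0.5664, 0.1617, 0.0156]
eef_rot: [-1.57, 0.001, -1.822]
force: [1.7, -0.5, 2.6]
grip_width: 0.0239
```

{"api": "step_arm", "payload": {
  "targets": [
    [-0.7,0,0,0,0,0],
    [-0.7,0,0,0,0,0],
    [-0.6,0,0,0,0,0]
  ]
}}

```text
time_s: 22.18
ee_pos: [0.5668, 0.1632, 0.0154]
eef_rot: [-1.57, -0.0, -1.822]
force: [1.6, -6.3, 5.1]
grip_width: 0.0238
```

{"api": "step_arm", "payload": {
  "targets": [
    [0,1,0,0,0,0],
    [0,1,0,0,0,0]
  ]
}}

```text
time_s: 22.42
ee_pos: [0.5671, 0.1639, 0.0139]
eef_rot: [-1.569, 0.001, -1.822]
force: [-0.4, -1.2, 9.3]
grip_width: 0.0238
```

{"api": "step_arm", "payload": {
  "targets": [
    [0,0.7,0,0,0,0],
    [0,0.7,0,0,0,0]
  ]
}}

```text
time_s: 22.68
ee_pos: [0.5671, 0.164, 0.0127]
eef_rot: [-1.569, 0.001, -1.822]
force: [-2.0, -1.4, 14.1]
grip_width: 0.0237
```

{"api": "step_arm", "payload": {
  "targets": [
    [0,-1,0,0,0,0],
    [0,0,0,0,0,0],
    [0,0,0,0,0,0],
    [0,-25,0,0,0,0],
    [0,-35,0,0,0,0],
    [-20,-20,0,0,0,0],
    [-30,0,0,0,0,0],
    [-30,0,0,0,0,0],
    [0,0,0,0,0,0]
  ],
  "gripper": -0.3
}}

```text
time_s: 23.8
ee_pos: [0.5859, 0.2423, 0.0917]
eef_rot: [-1.572, -0.001, -1.82]
force: [-0.4, -0.2, 1.0]
grip_width: 0.0331
```

Run:
```python
from h import *
go(.567,.163)
t=camera('top');s=camera('side')
pickle.dump((t,s),open('pics/18.pkl','wb'))
a=t['pixels'][165:205,140:180,::-1].astype(float);a=np.clip((a-60)*2.,0,255).astype(np.uint8)
b=s['pixels'][138:178,222:262,::-1];b=np.clip((b.astype(float)-50)*1.3,0,255).astype(np.uint8)
cv2.imwrite('pics/z18.png',cv2.resize(np.hstack([a,b]),None,fx=10,fy=10,interpolation=cv2.INTER_CUBIC))
```

```text
tcp [0.5859 0.2423 0.0917] rpy [-9.0060e+01 -3.0000e-02 -1.0427e+02] f [-0.4 -0.2  1. ] w 0.0331 t 23.8
dx 81.5 dy 0.0 dz 1.2 mm
```

View pics/z18.png

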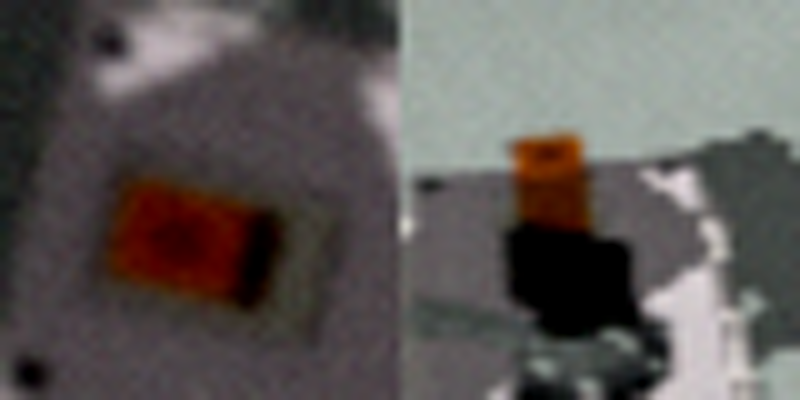

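```bash
cat > ov.py <<'E'
from h import *
yw=-1.822
def blk(cx,cy,zu,tilt=0,off=0):
    # block polygons; tilt: +x end up
    R=np.array([[np.cos(yw),-np.sin(yw),0],[np.sin(yw),np.cos(yw),0],[0,0,1]])@np.array([[np.cos(tilt),0,-np.sin(tilt)],[0,1,0],[np.sin(tilt),0,np.cos(tilt)]])
    out=[]
    for lx,ly,z in((.056,.036,.008),(.032,.024,.034),(.032,.024,.008)):
        L=np.array([[a*lx/2,b*ly/2,z] for a,b in((-1,-1),(1,-1),(1,1),(-1,1))]);out.append(L@R.T+[cx,cy,zu])
    return out
def dr(c,ox,oy,w,k,P,gain=2.):
    im=np.clip((c['pixels'][oy:oy+w,ox:ox+w,::-1].astype(float)-60)*gain,0,255).astype(np.uint8)
    im=cv2.resize(im,None,fx=k,fy=k,interpolation=cv2.INTER_CUBIC)
    for pts,col in P: cv2.polylines(im,[np.round(((proj(c,pts)-[ox,oy]+.5)*k-.5)*8).astype(np.int32)],True,col,1,cv2.LINE_AA,3)
    return im
def pocket(cx,cy):
    R=np.array([[np.cos(yw),-np.sin(yw)],[np.sin(yw),np.cos(yw)]])
    return np.array([[*(np.array([cx,cy])+R@[a*.0293,b*.0193]),.045] for a,b in((-1,-1),(1,-1),(1,1),(-1,1))])
E
python3 - <<'E'
from ov import *
t,s=pickle.load(open('pics/18.pkl','rb'))
cx,cy=.5668,.1617
f=blk(cx,cy,.038);g=blk(cx,cy,.0405,np.radians(5))
cols=[(255,255,255),(0,255,255),(255,200,0)]
A=dr(t,140,165,40,10,list(zip(f,cols))+[(pocket(cx,cy),(0,255,0))])
B=dr(t,140,165,40,10,list(zip(g,cols))+[(pocket(cx,cy),(0,255,0))])
cv2.imwrite('pics/ov18.png',np.hstack([A,B]))
E
```

```text
(no output)
```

View pics/ov18.png

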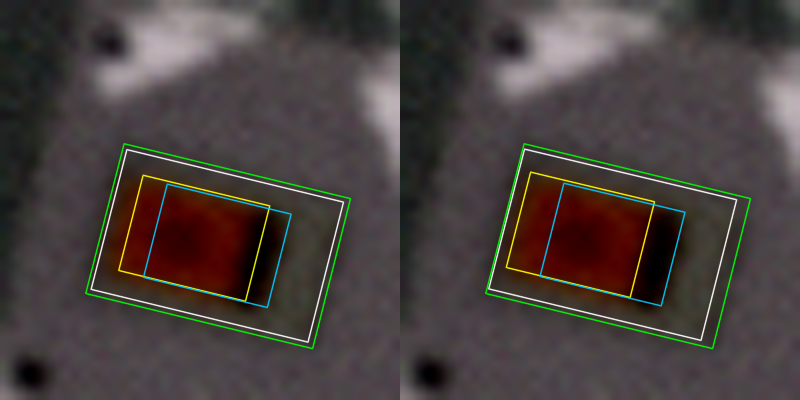

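The overlay on the right (tilted model) fits. The block is still about 5° up at the knob end and sits about 1 mm to the holder −y side, so its (+x,−y) corner at crop (310,345) lies on the chamfer. I'll re-grip centred about 1 mm to +x (world) to pull it off.

{"api": "step_arm", "payload": {
  "targets": [
    [30,0,0.8,0,0,0],
    [30,0,0.8,0,0,0],
    [22,0,0.9,0,0,0],
    [0,25,0,0,0,0],
    [0,30,0,0,0,0],
    [0,17,0,0,0,0],
    [0,4,0,0,0,0],
    [0,0,0,0,0,0]
  ],
  "gripper": -0.2
}}

```text
time_s: 24.9
ee_pos: [0.5688, 0.161, 0.0173]
eef_rot: [-1.57, 0.0, -1.822]
force: [-1.2, -0.7, -0.0]
grip_width: 0.0376
```

Run:
```python
from h import *
go(.5678,.162,.0145,-104.4)
```

```text
tcp [0.5688 0.161  0.0173] rpy [-8.9960e+01  2.0000e-02 -1.0438e+02] f [-1.2 -0.7 -0. ] w 0.0376 t 24.9
dx -0.7 dy 2.8 dz -1.2 mm ry(after) 0.02
```

{"api": "step_arm", "payload": {
  "targets": [
    [0,0,-0.8,0,0,0],
    [0,0,0,0,0,0],
    [0,0,0,0,0,0],
    [0,0,0,0,0,0]
  ],
  "gripper": -1,
  "squeeze": 15
}}

```text
time_s: 25.4
ee_pos: [0.5679, 0.1614, 0.0173]
eef_rot: [-1.57, 0.0, -1.822]
force: [-1.8, 0.3, 6.4]
grip_width: 0.0235
```

{"api": "step_arm", "payload": {
  "targets": [
    [0,1,0,0,0,0],
    [0,1,0,0,0,0]
  ]
}}

```text
time_s: 25.65
ee_pos: [0.5681, 0.1614, 0.0168]
eef_rot: [-1.569, 0.001, -1.821]
force: [-9.5, -1.1, 24.4]
grip_width: 0.0243
```

Pressing doesn't seat it. I'll lift it out, level it by tilting the tool about the jaw axis with a firm grip, and re-enter better centred.

{"api": "step_arm", "payload": {
  "targets": [
    [0,-2,0,0,0,0],
    [0,-8,0,0,0,0],
    [0,-6,0,0,0,0],
    [0,0,0,0,0,0]
  ],
  "squeeze": 45
}}

```text
time_s: 26.15
ee_pos: [0.5679, 0.1613, 0.0312]
eef_rot: [-1.57, 0.0, -1.822]
force: [0.3, 0.2, -0.2]
grip_width: 0.0235
```

Run:
```python
from ov import *
o=get_obs();p=o['ee_pos'];print(p,o['grip_width'],o['force'])
t=camera('top');s=camera('side')
pickle.dump((t,s),open('pics/19.pkl','wb'))
A=dr(t,150,165,40,10,[(pocket(.5668,.1617),(0,255,0))])
B=dr(s,222,130,40,10,[],1.3)
cv2.imwrite('pics/z19.png',np.hstack([A,B]))
```

```text
[0.56791269 0.16128775 0.03118249] 0.0235257509870605 [ 0.26889437  0.18198146 -0.20338346]
```

View pics/z19.png

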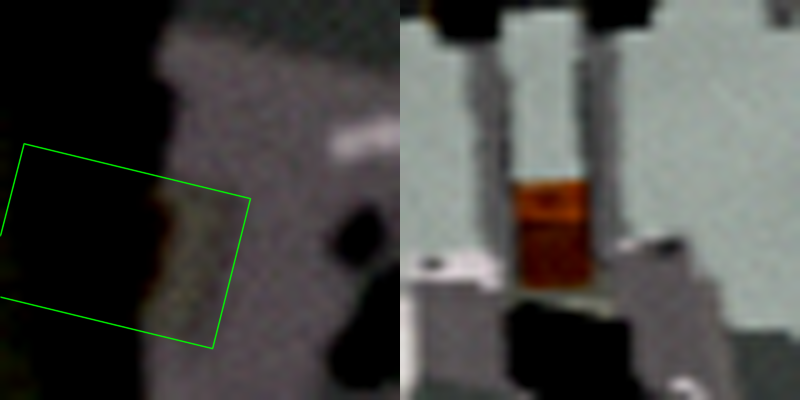

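Run:
```python
from ov import *
t,s=pickle.load(open('pics/19.pkl','rb'))
# tilted block hypotheses
p=np.array([.5679,.1613]);zu=.0312+.0275
im=t['pixels'].astype(float)
def up(ox,oy,w,h,k,P):
    a=np.clip((im[oy:oy+h,ox:ox+w,::-1]-85)*4,0,255);a=cv2.GaussianBlur(a,(0,0),.7).astype(np.uint8)
    a=cv2.resize(a,None,fx=k,fy=k,interpolation=cv2.INTER_CUBIC)
    for pts,col in P: cv2.polylines(a,[np.round(((proj(t,pts)-[ox,oy]+.5)*k-.5)*8).astype(np.int32)],True,col,1,cv2.LINE_AA,3)
    return a
A=up(162,178,18,26,22,[])
f=blk(p[0]-.001,p[1]+.0018,zu);g=blk(p[0]-.001,p[1]+.0018,zu,np.radians(5.5))
B=up(162,178,18,26,22,[(pocket(.5668,.1617),(0,255,0)),(f[0],(255,255,255)),(g[0],(0,0,255))])
cv2.imwrite('pics/z19b.png',np.hstack([A,B]))
```

```text
(no output)
```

View pics/z19b.png

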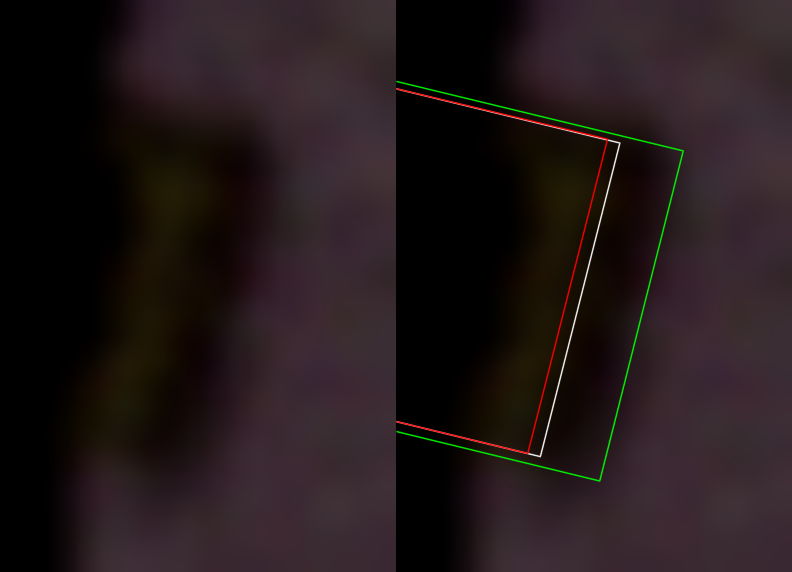

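Rotate the tool +5.5° about its jaw axis to level the block, compensating sideways.

{"api": "step_arm", "payload": {
  "targets": [
    [-3.8,0,0,0,0,0],
    [0,0,0,0,0,2.8],
    [0,0,0,0,0,2.7],
    [0,0,0,0,0,0]
  ]
}}

```text
time_s: 26.75
ee_pos: [0.5684, 0.1645, 0.0305]
eef_rot: [-1.571, 0.096, -1.823]
force: [0.1, 0.4, -0.4]
grip_width: 0.0239
```

Run:
```python
from ov import *
from scipy.spatial.transform import Rotation as Ro
o=get_obs();p=o['ee_pos'];R=Ro.from_euler('xyz',o['eef_rot']).as_matrix()
pc=p-R[:,1]*.0485;print(p,np.degrees(o['eef_rot']),'pad ctr',pc.round(4))
t=camera('top');s=camera('side')
pickle.dump((t,s),open('pics/20.pkl','wb'))
zu=pc[2]-.021
im=t['pixels'].astype(float);ox,oy,w,h,k=158,176,24,28,16
a=np.clip((im[oy:oy+h,ox:ox+w,::-1]-70)*3.5,0,255);a=cv2.GaussianBlur(a,(0,0),.6).astype(np.uint8)
a=cv2.resize(a,None,fx=k,fy=k,interpolation=cv2.INTER_CUBIC);b=a.copy()
f=blk(pc[0]-.001,pc[1]+.0018,zu)
for pts,col in((pocket(.5668,.1617),(0,255,0)),(f[0],(255,255,255)),(f[2],(0,200,255))): cv2.polylines(b,[np.round(((proj(t,pts)-[ox,oy]+.5)*k-.5)*8).astype(np.int32)],True,col,1,cv2.LINE_AA,3)
cv2.imwrite('pics/z20.png',np.hstack([a,b]))
```

```text
[0.56843111 0.16452036 0.0304695 ] [ -90.0272557     5.47473796 -104.42250967] pad ctr [0.5673 0.16   0.0787]
```

View pics/z20.png

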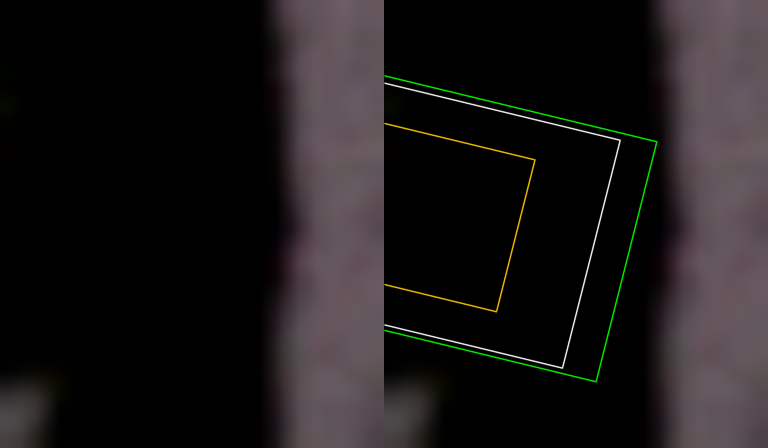

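{"api": "step_arm", "payload": {
  "targets": [
    [0.5,5,0,0,0,0],
    [0.4,4,0,0,0,0],
    [0,0,0,0,0,0]
  ]
}}

```text
time_s: 27.22
ee_pos: [0.5683, 0.165, 0.021]
eef_rot: [-1.572, 0.095, -1.822]
force: [-0.1, 0.3, -0.4]
grip_width: 0.0233
```

{"api": "step_arm", "payload": {
  "targets": [
    [0.1,1,0,0,0,0],
    [0.1,1,0,0,0,0]
  ]
}}

```text
time_s: 27.48
ee_pos: [0.5686, 0.1649, 0.0196]
eef_rot: [-1.571, 0.096, -1.822]
force: [0.8, -0.2, -0.1]
grip_width: 0.0239
```

{"api": "step_arm", "payload": {
  "targets": [
    [0.1,1,0,0,0,0],
    [0.1,1,0,0,0,0]
  ]
}}

```text
time_s: 27.72
ee_pos: [0.5686, 0.1648, 0.0176]
eef_rot: [-1.571, 0.096, -1.822]
force: [-0.5, 0.8, -0.5]
grip_width: 0.0235
```

{"api": "step_arm", "payload": {
  "targets": [
    [0.1,1,0,0,0,0],
    [0,0,0,0,0,0]
  ]
}}

```text
time_s: 27.98
ee_pos: [0.5685, 0.1649, 0.0165]
eef_rot: [-1.571, 0.096, -1.822]
force: [-0.4, -0.2, -0.5]
grip_width: 0.0235
```

{"api": "step_arm", "payload": {
  "targets": [
    [0.1,1,0,0,0,0],
    [0,0,0,0,0,0]
  ]
}}

```text
time_s: 28.22
ee_pos: [0.5685, 0.1649, 0.0155]
eef_rot: [-1.571, 0.096, -1.822]
force: [0.6, 0.1, 0.5]
grip_width: 0.0238
```

{"api": "step_arm", "payload": {
  "targets": [
    [0.1,1,0,0,0,0],
    [0,0,0,0,0,0]
  ]
}}

```text
time_s: 28.48
ee_pos: [0.5686, 0.1649, 0.0146]
eef_rot: [-1.571, 0.096, -1.822]
force: [-0.7, 0.1, -0.7]
grip_width: 0.0238
```

{"api": "step_arm", "payload": {
  "targets": [
    [0.1,1,0,0,0,0],
    [0.1,1,0,0,0,0]
  ]
}}

```text
time_s: 28.72
ee_pos: [0.5688, 0.1647, 0.0142]
eef_rot: [-1.57, 0.096, -1.821]
force: [-11.3, -6.2, 24.4]
grip_width: 0.0234
```

{"api": "step_arm", "payload": {
  "targets": [
    [0.1,1,0,0,0,0],
    [0,0,0,0,0,0]
  ]
}}

```text
time_s: 28.98
ee_pos: [0.5695, 0.1649, 0.0139]
eef_rot: [-1.568, 0.097, -1.822]
force: [-7.7, -5.0, 22.3]
grip_width: 0.0238
```

{"api": "step_arm", "payload": {
  "targets": [
    [0.1,1,0,0,0,0],
    [0,0,0,0,0,0]
  ]
}}

```text
time_s: 29.22
ee_pos: [0.5697, 0.1648, 0.0135]
eef_rot: [-1.568, 0.097, -1.822]
force: [-10.3, -6.0, 28.6]
grip_width: 0.0236
```

The block entered freely and landed at about the floor height: this grip was ~3.3 mm higher on the block, so the underside is ≈0.0385. Relieve and release.

{"api": "step_arm", "payload": {
  "targets": [
    [-0.2,-2.2,0,0,0,0],
    [0,0,0,0,0,0]
  ]
}}

```text
time_s: 29.48
ee_pos: [0.5691, 0.1648, 0.0137]
eef_rot: [-1.569, 0.097, -1.822]
force: [-2.1, -2.4, 11.8]
grip_width: 0.0236
```

{"api": "step_arm", "payload": {
  "targets": [
    [0,0,0,0,0,0],
    [0,0,0,0,0,0],
    [0,-15,0,0,0,0],
    [0,-30,0,0,0,0],
    [-15,-20,0,0,0,0],
    [-30,0,0,0,0,-2.8],
    [-30,0,0,0,0,-2.7],
    [0,0,0,0,0,0]
  ],
  "gripper": -0.3
}}

```text
time_s: 30.48
ee_pos: [0.5856, 0.2334, 0.0839]
eef_rot: [-1.57, 0.0, -1.819]
force: [0.0, -0.7, 0.8]
grip_width: 0.0327
```

Run:
```python
from ov import *
go(.5675,.1605,.0355,-104.4)
t=camera('top');s=camera('side')
pickle.dump((t,s),open('pics/21.pkl','wb'))
cx,cy=.5668,.1617
f=blk(cx,cy,.038);g=blk(cx,cy,.0405,np.radians(5))
cols=[(255,255,255),(0,255,255),(255,200,0)]
A=dr(t,140,165,40,10,[]);B=dr(t,140,165,40,10,list(zip(f,cols))+[(pocket(cx,cy),(0,255,0))])
cv2.imwrite('pics/z21.png',np.hstack([A,B]))
```

```text
tcp [0.5856 0.2334 0.0839] rpy [ -89.96    0.   -104.22] f [ 0.  -0.7  0.8] w 0.0327 t 30.48
dx 75.1 dy 48.4 dz 0.3 mm ry(after) 0.18
```

View pics/z21.png

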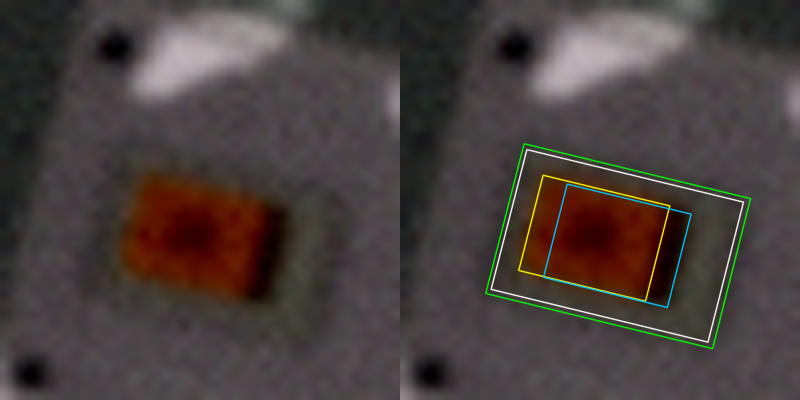

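The level model now fits the image. I'll confirm by touch at both ends, pressing home lightly.

{"api": "step_arm", "payload": {
  "targets": [
    [35,0,0,0,0,0],
    [30,5,0,0,0,0.0],
    [0,25,0,0,0,0],
    [0,14,0,0,0,0],
    [0,0,0,0,0,0]
  ],
  "gripper": -1,
  "squeeze": 10
}}

```text
time_s: 31.2
ee_pos: [0.5689, 0.1679, 0.0386]
eef_rot: [-1.572, -0.001, -1.822]
force: [0.2, -0.1, 0.1]
grip_width: 0.0007
```

{"api": "step_arm", "payload": {
  "targets": [
    [0,1,0,0,0,0],
    [0,1,0,0,0,0]
  ]
}}

```text
time_s: 31.45
ee_pos: [0.5698, 0.1685, 0.0378]
eef_rot: [-1.57, 0.001, -1.821]
force: [0.6, -0.5, 0.4]
grip_width: 0.0005
```

{"api": "step_arm", "payload": {
  "targets": [
    [0,0.7,0,0,0,0],
    [0,0.7,0,0,0,0]
  ]
}}

```text
time_s: 31.7
ee_pos: [0.5695, 0.1683, 0.0359]
eef_rot: [-1.571, 0.0, -1.822]
force: [0.7, -0.4, 0.8]
grip_width: 0.0004
```

{"api": "step_arm", "payload": {
  "targets": [
    [0,0.7,0,0,0,0],
    [0,0.7,0,0,0,0]
  ]
}}

```text
time_s: 31.95
ee_pos: [0.5696, 0.1683, 0.035]
eef_rot: [-1.57, 0.0, -1.822]
force: [-4.5, -1.4, 12.3]
grip_width: 0.0009
```

{"api": "step_arm", "payload": {
  "targets": [
    [0,0.7,0,0,0,0],
    [0,0,0,0,0,0]
  ]
}}

```text
time_s: 32.2
ee_pos: [0.5696, 0.1683, 0.035]
eef_rot: [-1.57, 0.0, -1.822]
force: [-5.7, -2.1, 14.6]
grip_width: 0.0009
```

Contact at 0.0353 puts the resin top at 0.0718; seated is 0.072. Now the other end.

{"api": "step_arm", "payload": {
  "targets": [
    [0,-4,0,0,0,0],
    [9,0,0,0,0,0],
    [9,0,0,0,0,0],
    [0,2,0,0,0,0],
    [0,1,0,0,0,0],
    [0,0.7,0,0,0,0],
    [0,0,0,0,0,0]
  ]
}}

```text
time_s: 33.08
ee_pos: [0.565, 0.1503, 0.035]
eef_rot: [-1.57, -0.001, -1.822]
force: [-7.2, -5.8, 14.5]
grip_width: 0.0004
```

Both ends touch at 0.035 under the same 14.5 N, so the block is level and fully home. Now measure the bar's position and angle.

Run:
```python
from ov import *
T=pickle.load(open('pics/top0.pkl','rb'))
g=cv2.resize(T['pixels'][180:206,180:208,::-1],None,fx=20,fy=20,interpolation=cv2.INTER_CUBIC)
k0=np.array([.5668,.1617])+.08*np.array([np.cos(-1.822),np.sin(-1.822)])
print('axis(top img)',k0)
outs=[]
for ang in(55,60,65):
    im=g.copy();a=-1.822+np.pi+np.radians(ang)
    C,s=np.cos(a),np.sin(a)
    def pl(x0,x1,y0,y1,z,col):
        q=np.array([[k0[0]+C*x-s*y,k0[1]+s*x+C*y,z] for x,y in((x0,y0),(x1,y0),(x1,y1),(x0,y1))])
        cv2.polylines(im,[np.round(((proj(T,q)-[180,180]+.5)*20-.5)*8).astype(np.int32)],True,col,1,cv2.LINE_AA,3)
    pl(-.021,.021,-.006,.006,.093,(0,255,255));pl(-.021,.021,-.006,.006,.065,(0,200,0));pl(.01,.06,-.006,.006,.054,(0,0,255))
    outs.append(im[:,:400] if 0 else cv2.resize(im,None,fx=.47,fy=.47))
cv2.imwrite('pics/bar.png',np.hstack(outs))
```

```text
axis(top img) [0.5469144  0.08421089]
```

View pics/bar.png

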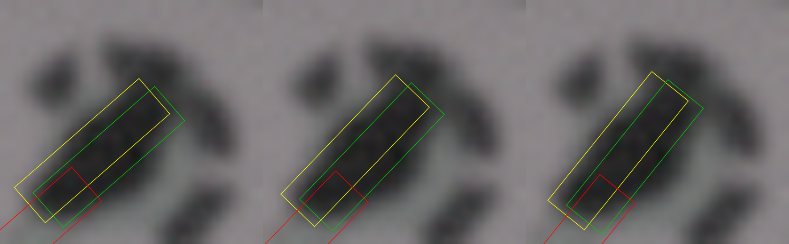

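The 60° model fits (bar yaw ≈ −44.4° in world). I'll also unwrap the ring to estimate the clamping notch before turning.

Run:
```python
from ov import *
T=pickle.load(open('pics/top0.pkl','rb'));t21=pickle.load(open('pics/21.pkl','rb'))[0]
k0=np.array([.5469,.0842])
for c in(T,):
    g=cv2.cvtColor(c['pixels'],cv2.COLOR_RGB2GRAY).astype(np.float32)
    an=np.arange(-80,150,4);row=[]
    for a in an:
        th=-1.822+np.radians(a);v=[]
        for r in(.024,.026,.028):
            q=proj(c,[[k0[0]+r*np.cos(th),k0[1]+r*np.sin(th),.053]])[0]
            v.append(cv2.getRectSubPix(g,(1,1),(float(q[0]),float(q[1])))[0,0])
        row.append(np.mean(v))
    for a,v in zip(an,row):print(a,int(v),'#'*int(v/4))
```

```text
-80 136 ##################################
-76 135 #################################
-72 135 #################################
-68 135 #################################
-64 135 #################################
-60 133 #################################
-56 127 ###############################
-52 116 #############################
-48 101 #########################
-44 83 ####################
-40 70 #################
-36 65 ################
-32 61 ###############
-28 63 ###############
-24 65 ################
-20 65 ################
-16 64 ################
-12 64 ################
-8 72 ##################
-4 84 #####################
0 100 #########################
4 111 ###########################
8 113 ############################
12 107 ##########################
16 91 ######################
20 77 ###################
24 67 ################
28 62 ###############
32 61 ###############
36 61 ###############
40 62 ###############
44 64 ################
48 66 ################
52 69 #################
56 73 ##################
60 72 ##################
64 68 #################
68 60 ###############
72 52 #############
76 51 ############
80 52 #############
84 55 #############
88 59 ##############
92 63 ###############
96 63 ###############
100 66 ################
104 72 ##################
108 85 #####################
112 101 #########################
116 113 ############################
120 118 #############################
124 109 ###########################
128 95 #######################
132 79 ###################
136 69 #################
140 65 ################
144 67 ################
148 72 ##################
```

Gaps are at about +7.5° (the clamping notch, 18° wide) and 119° (the unused notch, true 120°). So I expect the clamping notch at ≈52°, 0.91 rad, clockwise, inside the stated range. Go to the knob.

{"api": "step_arm", "payload": {
  "targets": [
    [0,-20,0,0,0,0],
    [0,-28,0,0,0,0],
    [25,0,0,0,0,0],
    [25,0,0,0,0,0],
    [19.5,0,0,0,0,0],
    [0,0,0,0,-10,0],
    [0,0,0,0,-10,0],
    [0,0,0,0,-10,0],
    [0,0,0,0,-10,0],
    [0,0,0,0,-10,0],
    [0,0,0,0,-10,0],
    [0,0,0,0,0,0]
  ],
  "gripper": -0.36
}}

```text
time_s: 34.58
ee_pos: [0.5477, 0.0834, 0.0819]
eef_rot: [-1.571, 0.0, -0.776]
force: [0.8, 0.5, -1.2]
grip_width: 0.03
```

Run:
```python
from ov import *
go(.5476,.083,.033,-44.4)
s=camera('side');t=camera('top');pickle.dump((t,s),open('pics/22.pkl','wb'))
A=dr(s,215,120,50,12,[],1.3);cv2.imwrite('pics/z22.png',A)
```

```text
tcp [0.5477 0.0834 0.0819] rpy [-9.000e+01  1.000e-02 -4.443e+01] f [ 0.8  0.5 -1.2] w 0.03 t 34.58
dx 0.2 dy 48.9 dz -0.4 mm ry(after) -0.03
```

View pics/z22.png

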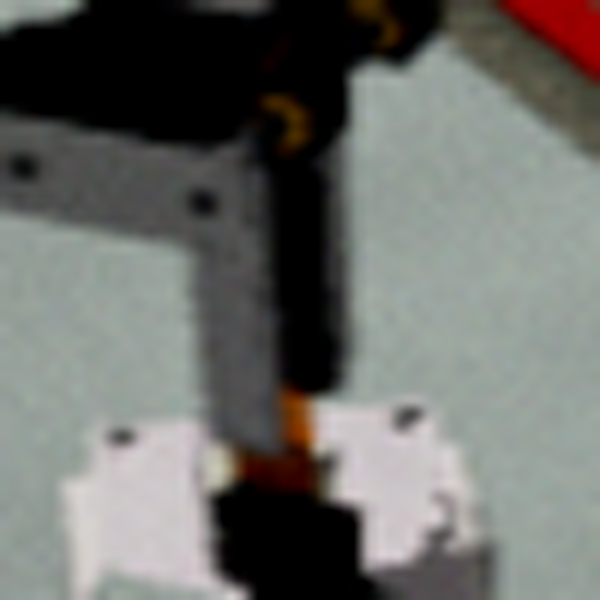

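The fingers straddle the bar in line with it (tips at (245,450) and (320,390), bar below). Descend and grip.

{"api": "step_arm", "payload": {
  "targets": [
    [0,18,0,0,0,0],
    [0,16,0,0,0,0],
    [0,8,0,0,0,0],
    [0,5,0,0,0,0],
    [0,0,0,0,0,0]
  ]
}}

```text
time_s: 35.3
ee_pos: [0.5477, 0.0835, 0.0348]
eef_rot: [-1.571, 0.0, -0.775]
force: [0.2, 0.7, 0.6]
grip_width: 0.0305
```

{"api": "step_arm", "payload": {
  "targets": [
    [0,0,0,0,0,0],
    [0,0,0,0,0,0],
    [0,0,0,0,0,0]
  ],
  "gripper": -1,
  "squeeze": 10
}}

```text
time_s: 35.67
ee_pos: [0.5482, 0.0838, 0.0354]
eef_rot: [-1.569, -0.001, -0.775]
force: [2.9, 2.9, 0.9]
grip_width: 0.0118
```

{"api": "step_arm", "payload": {
  "targets": [
    [0,0,0.7,0,0,0],
    [0,0,0,0,0,0],
    [0,-2,0,0,0,0],
    [0,-2,0,0,0,0],
    [0,-2,0,0,0,0],
    [0,0,0,0,0,0]
  ],
  "squeeze": 40
}}

```text
time_s: 36.42
ee_pos: [0.5481, 0.0839, 0.0401]
eef_rot: [-1.571, 0.0, -0.775]
force: [6.1, 0.7, -10.6]
grip_width: 0.0115
```

{"api": "step_arm", "payload": {
  "targets": [
    [0,-2,0,0,0,0],
    [0,-2,0,0,0,0],
    [0,0,0,0,0,0]
  ]
}}

```text
time_s: 36.8
ee_pos: [0.5481, 0.0839, 0.044]
eef_rot: [-1.571, 0.0, -0.775]
force: [6.8, 0.6, -12.2]
grip_width: 0.0117
```

Force 12.2 N implies a lift of ≈8.6–9 mm. One more mm, then turn clockwise 36°.

{"api": "step_arm", "payload": {
  "targets": [
    [0,-1.2,0,0,0,0],
    [0,0,0,0,0,0]
  ]
}}

```text
time_s: 37.05
ee_pos: [0.548, 0.0839, 0.0451]
eef_rot: [-1.571, 0.0, -0.775]
force: [7.3, 1.8, -13.0]
grip_width: 0.0119
```

{"api": "step_arm", "payload": {
  "targets": [
    [0,0,0,0,4,0],
    [0,0,0,0,4,0],
    [0,0,0,0,0,0]
  ]
}}

```text
time_s: 37.42
ee_pos: [0.548, 0.0839, 0.045]
eef_rot: [-1.572, 0.0, -0.915]
force: [6.4, 1.4, -12.1]
grip_width: 0.0114
```

Run:
```python
from h import *
o=get_obs();print(o['moment'].round(3),o['force'].round(1),o['ee_pos'].round(4),np.degrees(o['eef_rot']).round(2))
```

```text
[ 0.017 -1.347 -0.089] [  6.4   1.4 -12.1] [0.548  0.0839 0.045 ] [-9.004e+01  2.000e-02 -5.244e+01]
```

{"api": "step_arm", "payload": {
  "targets": [
    [0,0,0,0,7,0],
    [0,0,0,0,7,0],
    [0,0,0,0,7,0],
    [0,0,0,0,7,0],
    [0,0,0,0,0,0]
  ]
}}

```text
time_s: 38.05
ee_pos: [0.5476, 0.0837, 0.0449]
eef_rot: [-1.573, -0.0, -1.405]
force: [6.1, -0.4, -12.3]
grip_width: 0.0117
```

{"api": "step_arm", "payload": {
  "targets": [
    [0,2,0,0,0,0],
    [0,1,0,0,0,0],
    [0,1,0,0,0,0]
  ]
}}

```text
time_s: 38.42
ee_pos: [0.5479, 0.0839, 0.0425]
eef_rot: [-1.572, -0.0, -1.403]
force: [-5.8, -1.1, 4.7]
grip_width: 0.0116
```

Run:
```python
from ov import *
o=get_obs();print(o['moment'].round(3),o['force'].round(1),o['ee_pos'].round(4),np.degrees(o['eef_rot']).round(2))
s=camera('side');t=camera('top');pickle.dump((t,s),open('pics/23.pkl','wb'))
A=dr(s,220,140,40,10,[],1.3);B=dr(t,180,170,40,10,[],1.5);cv2.imwrite('pics/z23.png',np.hstack([A,B]))
```

```text
[-0.508  1.015 -0.076] [-5.8 -1.1  4.7] [0.5479 0.0839 0.0425] [-90.04  -0.   -80.36]
```

View pics/z23.png

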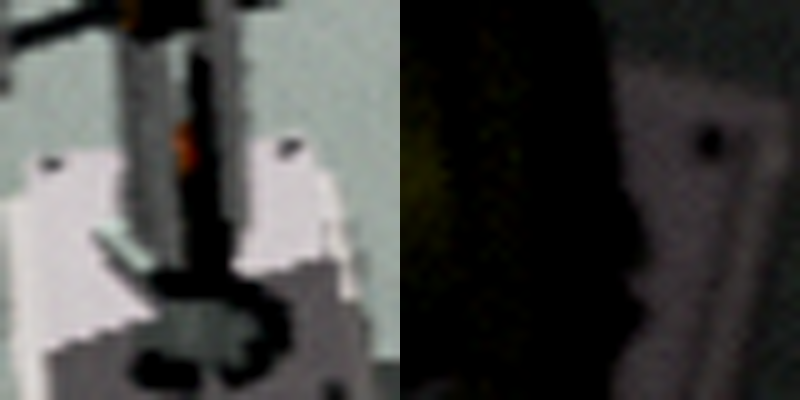

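The pin rests on the ring: Fz turned positive at 7.3 mm up. The arm is visible pointing between, at (120,245). Loosen to about 15 mm and sweep slowly.

{"api": "step_arm", "payload": {
  "targets": [
    [0,-0.7,0,0,0,0],
    [0,0,0,0,0,0],
    [0,0,0,0,3,0],
    [0,0,0,0,3,0],
    [0,0,0,0,0,0]
  ],
  "gripper": -0.672
}}

```text
time_s: 39.15
ee_pos: [0.5484, 0.0841, 0.043]
eef_rot: [-1.57, 0.0, -1.507]
force: [-0.2, 0.1, -0.1]
grip_width: 0.0154
```

```bash
cat > look.py <<'E'
from ov import *
import sys
o=get_obs();print(o['moment'].round(3),o['force'].round(1),o['ee_pos'].round(4),np.degrees(o['eef_rot'])[2].round(2),o['time_s'])
s=camera('side');pickle.dump(s,open(f'pics/{sys.argv[1]}.pkl','wb'))
cv2.imwrite(f'pics/{sys.argv[1]}.png',dr(s,220,140,40,12,[],1.3))
E
python3 look.py z24
```

```text
[-0.108  0.029  0.062] [-0.2  0.1 -0.1] [0.5484 0.0841 0.043 ] -86.35 39.15
```

View pics/z24.png

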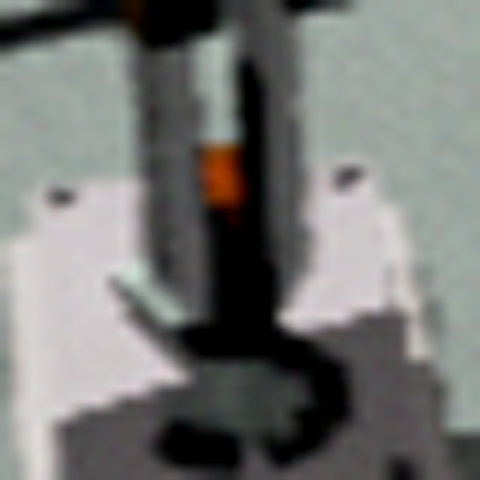

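{"api": "step_arm", "payload": {
  "targets": [
    [0,0,0,0,3,0],
    [0,0,0,0,3,0],
    [0,0,0,0,2,0],
    [0,0,0,0,0,0]
  ]
}}

```text
time_s: 39.7
ee_pos: [0.548, 0.0838, 0.0428]
eef_rot: [-1.571, -0.0, -1.646]
force: [-2.0, -2.2, -0.1]
grip_width: 0.0158
```

```bash
python3 look.py z25
```

```text
[-0.58   0.461  0.173] [-2.  -2.2 -0.1] [0.548  0.0838 0.0428] -94.33 39.7
```

{"api": "step_arm", "payload": {
  "targets": [
    [0,0,0,0,2,0],
    [0,0,0,0,2,0],
    [0,0,0,0,0,0]
  ]
}}

```text
time_s: 40.12
ee_pos: [0.548, 0.0839, 0.0427]
eef_rot: [-1.571, -0.0, -1.718]
force: [-3.0, -4.2, -1.4]
grip_width: 0.0155
```

```bash
python3 look.py z26
```

```text
[-0.742  0.59   0.172] [-3.  -4.2 -1.4] [0.548  0.0839 0.0427] -98.41 40.125
```

View pics/z26.png

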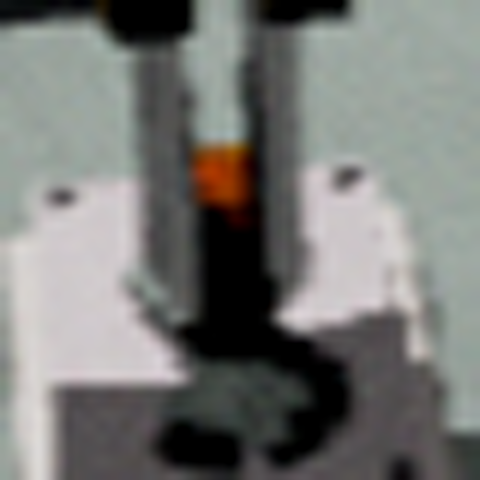

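Dragging steadily (mz 0.17), and the arm is moving. Continue in 2° steps.

{"api": "step_arm", "payload": {
  "targets": [
    [0,0,0,0,2,0],
    [0,0,0,0,2,0],
    [0,0,0,0,0,0]
  ]
}}

```text
time_s: 40.55
ee_pos: [0.5479, 0.0838, 0.0425]
eef_rot: [-1.572, -0.0, -1.788]
force: [-2.1, -4.5, -3.9]
grip_width: 0.0154
```

```bash
python3 look.py z27
```

```text
[-0.919  0.52   0.159] [-2.1 -4.5 -3.9] [0.5479 0.0838 0.0425] -102.42 40.55
```

{"api": "step_arm", "payload": {
  "targets": [
    [0,0,0,0,2,0],
    [0,0,0,0,0,0]
  ]
}}

```text
time_s: 40.85
ee_pos: [0.5478, 0.0838, 0.0424]
eef_rot: [-1.572, -0.0, -1.822]
force: [-1.9, -4.4, -5.1]
grip_width: 0.0153
```

```bash
python3 look.py z28
```

```text
[-0.916  0.511  0.102] [-1.9 -4.4 -5.1] [0.5478 0.0838 0.0424] -104.4 40.85
```

{"api": "step_arm", "payload": {
  "targets": [
    [0,0,0,0,2,0],
    [0,0,0,0,0,0]
  ]
}}

```text
time_s: 41.15
ee_pos: [0.5479, 0.0839, 0.0424]
eef_rot: [-1.572, -0.0, -1.856]
force: [-2.2, -3.6, -5.1]
grip_width: 0.0153
```

```bash
python3 look.py z29
```

```text
[-0.756  0.515  0.051] [-2.2 -3.6 -5.1] [0.5479 0.0839 0.0424] -106.36 41.15
```

View pics/z29.png

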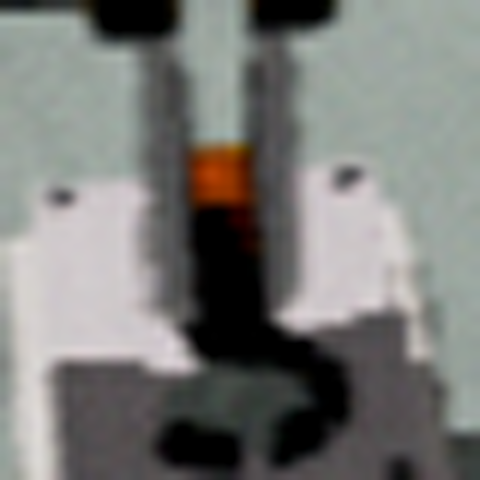

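Fz has gone to −5 N and the torque fell: the fingers are partly holding the knob up by friction. Ease them open by 1 mm, then continue.

{"api": "step_arm", "payload": {
  "targets": [
    [0,0,0,0,0,0],
    [0,0,0,0,1,0],
    [0,0,0,0,1,0],
    [0,0,0,0,0,0]
  ],
  "gripper": -0.65
}}

```text
time_s: 41.7
ee_pos: [0.5481, 0.0841, 0.043]
eef_rot: [-1.571, 0.0, -1.892]
force: [-4.2, 0.3, -1.0]
grip_width: 0.017
```

```bash
python3 look.py z30
```

```text
[-0.037  0.904  0.078] [-4.2  0.3 -1. ] [0.5481 0.0841 0.043 ] -108.39 41.7
```

{"api": "step_arm", "payload": {
  "targets": [
    [0,0,0,0,1.5,0],
    [0,0,0,0,0.5,0],
    [0,0,0,0,0,0]
  ]
}}

```text
time_s: 42.12
ee_pos: [0.5481, 0.0843, 0.0429]
eef_rot: [-1.571, 0.0, -1.927]
force: [-5.6, 1.6, -1.0]
grip_width: 0.0166
```

```bash
python3 look.py z31
```

```text
[0.306 1.081 0.017] [-5.6  1.6 -1. ] [0.5481 0.0843 0.0429] -110.39 42.125
```

View pics/z31.png

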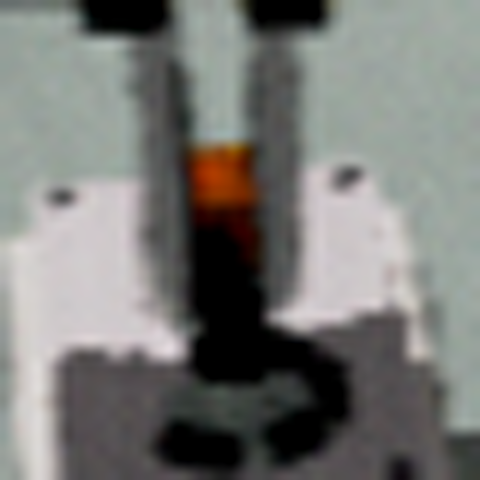

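Run:
```python
import cv2,numpy as np
ims=[cv2.imread(f'pics/{n}.png')[100:420,100:380] for n in('z28','z30','z31')]
cv2.imwrite('pics/cmp31.png',cv2.resize(np.hstack(ims),(798,304)))
```

```text
(no output)
```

View pics/cmp31.png

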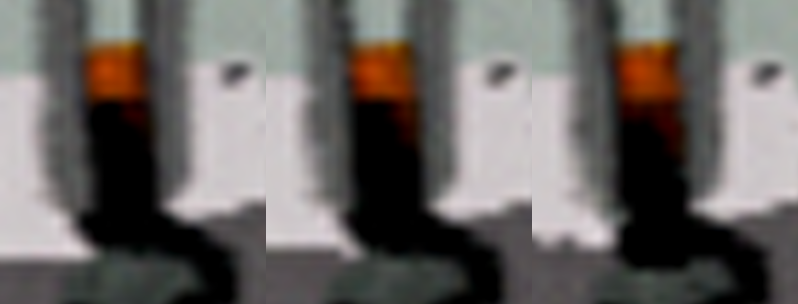

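In the last frame the bar has dropped by about 2 px (~5–6 mm), with no torque on the fingers: the pin has fallen into the notch. Open, withdraw and check.

{"api": "step_arm", "payload": {
  "targets": [
    [0,0,0,0,0,0],
    [0,0,0,0,0,0],
    [0,-20,0,0,0,0],
    [0,-40,0,0,0,0],
    [0,-50,0,0,0,0],
    [-40,-10,0,0,0,0],
    [-50,0,0,0,0,0],
    [-50,0,0,0,0,0],
    [-50,0,0,0,0,0],
    [-40,0,0,0,0,0],
    [0,0,0,0,0,0]
  ],
  "gripper": -0.3
}}

```text
time_s: 43.55
ee_pos: [0.6284, 0.3018, 0.162]
eef_rot: [-1.571, 0.0, -1.924]
force: [-0.2, 0.4, -0.7]
grip_width: 0.0327
```

Run:
```python
from ov import *
go(.5,.1)
s=camera('side');t=camera('top');pickle.dump((t,s),open('pics/fin.pkl','wb'))
A=dr(s,215,140,50,8,[],1.2);B=dr(t,145,165,50,8,[],1.6);cv2.imwrite('pics/fin.png',np.hstack([A,B]))
```

```text
tcp [0.6284 0.3018 0.162 ] rpy [-9.0000e+01  1.0000e-02 -1.1024e+02] f [-0.2  0.4 -0.7] w 0.0327 t 43.55
dx 233.8 dy 0.0 dz -50.7 mm
```

View pics/fin.png

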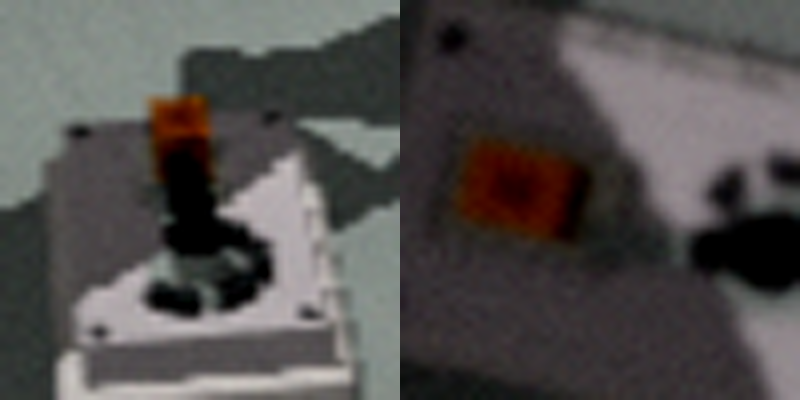

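Run:
```python
from ov import *
t,s=pickle.load(open('pics/fin.pkl','rb'))
k0=np.array([.5469,.0842])
def pl(a,z,x0=-.021,x1=.021,w=.006,kk=k0):
    C,S=np.cos(a),np.sin(a);return np.array([[kk[0]+C*x-S*y,kk[1]+S*x+C*y,z] for x,y in((x0,-w),(x1,-w),(x1,w),(x0,w))])
row=[];a=-1.822+np.pi+np.radians(8)
for c,ox,oy,kk,g in((s,225,145,np.array([.5465,.081]),1.2),(t,160,170,k0,1.8)):
    for dz in(.001,.007):
        row.append(dr(c,ox,oy,40,5 if 0 else 5,[],g) if 0 else dr(c,ox,oy,33,6,[(pl(a,.093+dz,kk=kk),(0,255,255)),(pl(a,.065+dz,kk=kk),(0,255,0)),(pl(a,.045+.009+dz,.02,.06,kk=kk),(0,0,255))],g))
cv2.imwrite('pics/fin2.png',np.hstack(row))
# ring polar: pin position
g=cv2.cvtColor(t['pixels'],cv2.COLOR_RGB2GRAY).astype(np.float32)
for aa in range(-24,76,4):
    th=-1.822+np.radians(aa);v=[]
    for r in(.025,.027):
        q=proj(t,[[k0[0]+r*np.cos(th),k0[1]+r*np.sin(th),.053]])[0];v.append(g[int(round(q[1])),int(round(q[0]))])
    print(aa,int(np.mean(v)),end='; ')
# bar orientation by PCA of darkest pixels
m=(g[172:205,175:215]<38).astype(np.uint8);n,l,st,cc=cv2.connectedComponentsWithStats(m)
i=1+np.argmax(st[1:,4]);yy,xx=np.nonzero(l==i)
P=np.array([ray(t,x+175,y+172,.09)[:2] for x,y in zip(xx,yy)]);d=P-P.mean(0);w,V=np.linalg.eigh(d.T@d);v=V[:,1];print('\nbar ctr',P.mean(0),'yaw',np.degrees(np.arctan2(v[1],v[0])),np.sqrt(w/len(P)),len(P))
```

```text
-24 67; -20 68; -16 68; -12 68; -8 80; -4 80; 0 98; 4 115; 8 114; 12 113; 16 93; 20 71; 24 66; 28 54; 32 52; 36 55; 40 62; 44 75; 48 89; 52 107; 56 124; 60 127; 64 118; 68 100; 72 83; 
bar ctr [0.54607957 0.07789972] yaw 90.89478450180549 [0.00390228 0.00670632] 32
```

View pics/fin2.png

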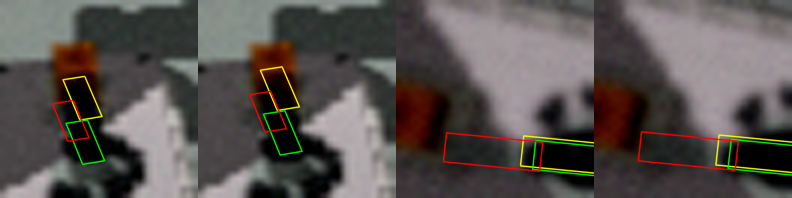

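Run:
```python
from ov import *
t,s=pickle.load(open('pics/fin.pkl','rb'))
k0=np.array([.5469,.0842])
def up(c,ox,oy,w,h,k,lo,g): 
    a=np.clip((c['pixels'][oy:oy+h,ox:ox+w,::-1].astype(float)-lo)*g,0,255).astype(np.uint8)
    return cv2.resize(a,None,fx=k,fy=k,interpolation=cv2.INTER_CUBIC)
A=up(t,172,180,38,30,10,10,1.8)
S0=pickle.load(open('pics/side0.pkl','rb'))
B=up(s,228,155,26,30,8,0,1.6);C=up(S0,228,155,26,30,8,0,1.6)
B=cv2.resize(B,(208,300));C=cv2.resize(C,(208,300))
cv2.imwrite('pics/fin3.png',np.hstack([A,B,C]))
for n,c in(('fin',s),('start',S0)):
    print(n)
    for col in(236,238,240):print(col,c['pixels'][150:185,col].astype(int).mean(1).astype(int).tolist())
```

```text
fin
236 [173, 169, 134, 89, 78, 78, 82, 68, 57, 44, 47, 35, 43, 51, 59, 61, 72, 101, 55, 38, 58, 109, 137, 146, 153, 129, 72, 56, 71, 155, 206, 204, 155, 127, 127]
238 [99, 103, 94, 78, 75, 69, 81, 58, 49, 41, 28, 32, 38, 29, 23, 30, 15, 22, 17, 28, 31, 55, 104, 107, 106, 106, 80, 66, 51, 105, 203, 201, 147, 128, 130]
240 [102, 99, 92, 89, 95, 95, 98, 67, 61, 55, 52, 50, 44, 48, 40, 30, 27, 20, 27, 28, 24, 41, 98, 107, 103, 121, 140, 121, 130, 171, 205, 199, 133, 127, 125]
start
236 [172, 174, 175, 173, 189, 205, 194, 150, 139, 201, 147, 59, 26, 12, 26, 23, 29, 16, 36, 51, 40, 83, 113, 112, 152, 128, 73, 57, 71, 152, 206, 204, 158, 127, 125]
238 [174, 173, 169, 174, 186, 204, 195, 137, 135, 205, 188, 81, 32, 24, 28, 30, 28, 30, 28, 18, 31, 54, 108, 107, 106, 105, 89, 68, 49, 104, 201, 202, 146, 125, 126]
240 [175, 174, 172, 175, 194, 208, 202, 134, 150, 206, 204, 116, 42, 25, 19, 27, 24, 20, 25, 30, 32, 68, 108, 109, 107, 111, 154, 137, 166, 174, 206, 199, 135, 125, 125]
```

View pics/fin3.png

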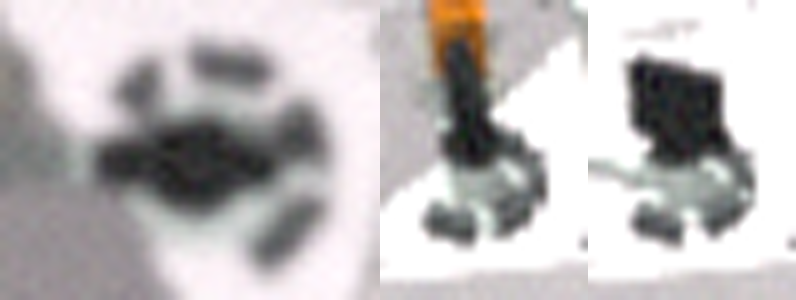

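Run:
```python
import pickle
for n in('z28','z31'):
    c=pickle.load(open(f'pics/{n}.pkl','rb'))
    for col in(238,240):print(n,col,c['pixels'][162:182,col].astype(int).mean(1).astype(int).tolist())
t,s=pickle.load(open('pics/fin.pkl','rb'))
for col in(238,240):print('fin',col,s['pixels'][162:182,col].astype(int).mean(1).astype(int).tolist())
import cv2
cv2.imwrite('pics/finside.png',cv2.resize(s['pixels'][:,:,::-1],(800,600)))
```

```text
z28 238 [30, 20, 25, 19, 20, 11, 26, 36, 94, 112, 115, 112, 106, 98, 52, 49, 53, 83, 123, 122]
z28 240 [30, 17, 24, 25, 22, 19, 32, 39, 71, 109, 111, 105, 100, 96, 91, 102, 104, 110, 125, 127]
z31 238 [26, 20, 27, 27, 28, 24, 19, 11, 26, 54, 114, 114, 113, 99, 54, 44, 58, 82, 115, 124]
z31 240 [38, 37, 30, 27, 33, 26, 23, 21, 30, 51, 103, 109, 105, 102, 91, 86, 94, 111, 119, 123]
fin 238 [38, 29, 23, 30, 15, 22, 17, 28, 31, 55, 104, 107, 106, 106, 80, 66, 51, 105, 203, 201]
fin 240 [44, 48, 40, 30, 27, 20, 27, 28, 24, 41, 98, 107, 103, 121, 140, 121, 130, 171, 205, 199]
```

View pics/finside.png

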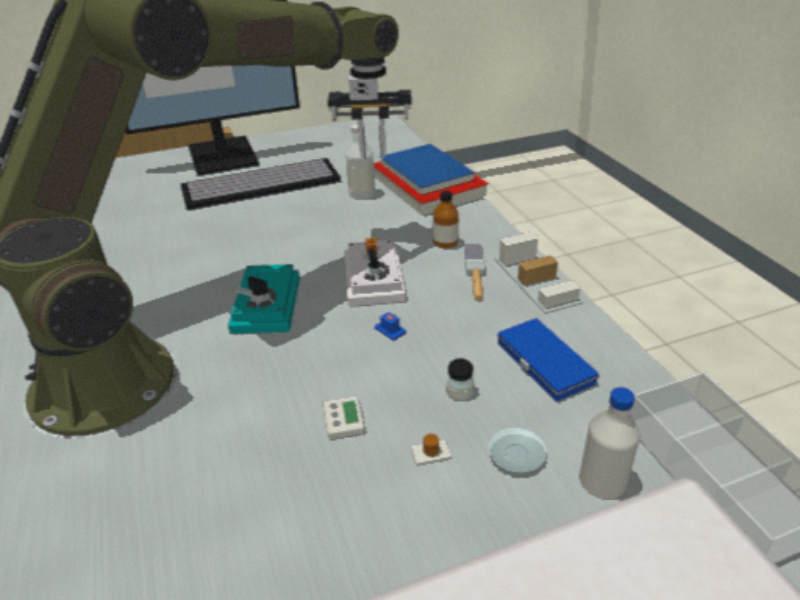

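The knob's black/metal boundary in the side view is back at row 171.5, the same as at the start; with the pin on the ring it was at about row 170. The pin is down, the arm points at the block, and the bystanders haven't moved. Handing in.

```bash
python3 -c "
from station import job;print(job.hand_in())"
```

```text
the job is handed in; nothing more can be done
None
```

The block is loaded and clamped: the square-topped block sits home in the pocket, and the knob has snapped down in the clockwise notch. I let go of both, moved the arm clear and handed in at about 43.6 s of the 67 s allowed.

**Block:**
- The first try went in tilted by about 5°, because the knob-side end hung on the pocket's chamfer. I lifted it out, levelled it and put it in again.
- Touching the resin top at both ends then gave the same height at 14.5 N. That puts the top at about 71.8 mm above the bench, against 72 mm when seated.

**Knob:**
- I raised it about 10 mm, short of the end stop, and turned it 36°. I then set the pin on the ring and swept with loosened fingers until it dropped, with almost no torque on the fingers.
- The notch looked to be at about 52° (0.91 rad) in the first top picture. The joint itself was never read.
- In the last side picture the knob is back at its starting height, to within about 0.5 mm.

**What disagreed:**
- The true fingertips were about 36.5 mm above the reported TCP along the tool. I found this when the gripper closed in air above the block, and worked from touch after that.
- The two cameras differed by about 3–5 mm in y.
- The foot resting on the carrier plate could not be seen directly; I inferred it from the knob's height and the arm's direction.

The other things on the bench look unmoved in the last side picture. The highest wrist force shown between moves was about 31 N, from pressing the block down.

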